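# Swipe the roller lane to check that every roller runs

## Task

Before bins are loaded on the bench's gravity roller lane, check that it runs freely: starting at its high open end, run a fingertip lightly down the row of rollers to the end-stop end, so that all six rollers turn one after the other in the direction the bins roll. Do not press hard, shove or lift the lane, leave the bin, bolt, nut and washer beside it where they are, and take the hand away at the end.

Things in the scene. Friction and masses are not known exactly. Their poses are not given: they have to be found in the camera images.
- lane: loose steel roller lane on four feet, about 3 kg, 322 mm long, 116 wide (162 over its feet). Origin on the bench under its middle; +x points downhill, to the end stop; y along the axles; z up. Slope 0.07 (4 degrees). Six rollers, 30 diameter, 100 long, axles at x = -115, -69, -23, 23, 69, 115 and height 70 - 0.07 x. Side rails end 7 below the line of the crowns
- first_crown (a point): highest line of the first roller (the one at the high open end), at the middle of its length, 93 mm above the bench; axes as the lane's; the lane is open above and before it
- last_crown (a point): highest line of the sixth roller (the one next to the end stop), at the middle of its length, 77 mm above the bench; axes as the lane's
- stop_top (a point): middle of the upper edge of the end stop, a 4 mm plate across the low end, 50 mm downhill of the last roller's axle and reaching 21 mm above the line of the crowns
- roller1 (a joint): turn of roller 1 of 6, counted from the high end, in rad; 0 at the start; grows when its top moves downhill. Turns endlessly with slight drag (about 0.2 N at the rim) and stops within a moment when let go
- roller2 (a joint): turn of roller 2 of 6, counted from the high end, in rad; 0 at the start; grows when its top moves downhill. Turns endlessly with slight drag (about 0.2 N at the rim) and stops within a moment when let go
- roller3 (a joint): turn of roller 3 of 6, counted from the high end, in rad; 0 at the start; grows when its top moves downhill. Turns endlessly with slight drag (about 0.2 N at the rim) and stops within a moment when let go
- roller4 (a joint): turn of roller 4 of 6, counted from the high end, in rad; 0 at the start; grows when its top moves downhill. Turns endlessly with slight drag (about 0.2 N at the rim) and stops within a moment when let go
- roller5 (a joint): turn of roller 5 of 6, counted from the high end, in rad; 0 at the start; grows when its top moves downhill. Turns endlessly with slight drag (about 0.2 N at the rim) and stops within a moment when let go
- roller6 (a joint): turn of roller 6 of 6, counted from the high end, in rad; 0 at the start; grows when its top moves downhill. Turns endlessly with slight drag (about 0.2 N at the rim) and stops within a moment when let go
- bin: open sheet-steel parts bin with small bolts in it, 150 x 100 x 60 high, loose, stands beside the lane; origin under its centre; leave alone
- bolt: big zinc hex bolt standing on its head, 91 tall, head 43 across, shank 24, loose; origin under its head; leave alone
- nut: big rusty hex nut lying flat, 54 across corners, 24 high, loose; origin under its centre; leave alone
- washer: rusty flat washer, 66 outside, 32 hole, 6 thick, loose; origin under its centre; leave alone

How it is judged:
By the outcome, as a careful person would: the job done as asked, in the order asked, and still so for the second after the job is handed in, with the robot touching nothing.
It also fails if it takes over 48 s, if anything falls off the work surface, if the arm or the gripper's body presses on something with over 40 N, if the wrist force passes 120 N, or if a joint passes its speed limit or range.

## Robot

A 6-joint arm with a two-finger parallel gripper is mounted at the origin on the work surface. World frame = base frame: x ahead of the robot, y to its left, z up, the work surface at z = 0. Lengths are in m, angles in rad, forces in N, time in s.
With the tool pointing down it reaches from about 0.425 to 0.95 m from the base axis. Payload 3.5 kg.
Tool frame: the origin (TCP) lies midway between the tips of the shut fingers; the grasp point (between the pads) lies 19 mm behind it (ctrl.tcp_to_grasp is the distance from the TCP to the grasp point, in m); z points along the fingers, x is the direction in which the jaws open and shut, and the axes are right-handed (so a half turn about z gives the same grasp; the last joint's range is limited). The gripper opens to 85 mm and grips with 20 to 120 N. Pads are 22 mm wide; open, the fingers measure 114 mm over their backs; the gripper's body (76 mm by 85 mm) begins 54 mm behind the grasp point. The pads swing forward as they close: fully open they stand 13 mm farther back than shut.
Start: joints at [0.955, 0.286, 1.577, -0, 1.279, -0.15], TCP at [0.303, 0.603, 0.193] pointing down, gripper open.
Joint ranges: [-2.77, 2.77], [-0.9, 2.22], [0.21, 2.48], [-1.53, 4.67], [0.24, 2.81], [-2.84, 2.84]. Speed limits (rad/s): [2.79, 2.79, 3.14, 3.14, 3.14, 3.14].

## Interface

Orientations are given as a unit quaternion [x, y, z, w].
In Python, from plant import ctrl, cams, workorder, spotter gives the robot as it stands. The module is installed in compiled form; this text tells all that it offers.
- The arm moves only by the tool send_rows, never from a script. Its argument "motion" is one flat list of numbers, 5 for each row, row after row: the shift along the tool's x, y, z in cm, then the turn about the tool's z in rad, then the finger opening in cm, from 0 to 8.54. In form: [tx, ty, tz, spin, gripper, tx, ty, tz, spin, gripper, ...]. A call has 1 to 12 rows; each row shifts and turns the pose as measured when the row begins, along the tool's axes as they then stand; what a row does not reach is not made up. A row lasts 1/10 s, in which the tool goes at most 50 mm and 8.59 degrees, less where a joint would pass 70% of its speed; a pose out of reach is approached as far as the arm can. A call is refused whole if a number of a shift passes 5 or a number of a turn 0.15, either way. A call with a gripper value outside its range is refused whole. The fingers move at their own pace and stop on an object; "grip_force" is the grip in N (left out, the last holds). Time passes only in rows, so rows that do not move let the fingers close. It gives the time, the measured TCP pose, the force and the opening at its end, in the units of the state.
- ctrl.get_state(): the state, without advancing time (a new reading comes with each control period).
- cams.read_camera(name): name is "scene" or "top"; returns (picture, depth): 420x560x3 uint8, red, green, blue; 420x560 float32, m along the optical axis (not along the pixel's ray), 0 where there is no reading.
- cams.camera_params(name): a dict with "fx", "fy", "cx", "cy" (pixels), "xyz" and "attitude" of the camera in the world. Camera axes: x right, y down, z forward; pixel columns grow to the right and rows downward; lengths in m; the calibration is good to about 2 mm. A picture is of the moment at which its call begins. camera_params takes no time and is no camera call.
- workorder.sign_off(): hands the job in, once; it reports no verdict.
Trained networks look in the newest picture that a camera, given by its name, has taken for a name from the list of things; names that differ only in an ending like _2 or _b are one class to them, and where a whole thing is asked for, a point or a joint stands for the part that bears it (a point fixed in the world has none). Each returns a list of dicts, best first, with "conf" (0 to 1); they miss things now and then, are a little off and sometimes report something else, mostly with a low value. They report only what shows in the picture. A call takes as long as a camera call.
- spotter.trace(target, camera): "mask" (420x560 bool, what is visible of it) and "bbox" ([left, top, width, height] in pixels, round what is visible of it).
The state is a dict: "time": time; "qpos": joint angles; "dq": joint speeds; "joint_efforts": joint torques, N m; "eef_pos": TCP position; "tcp_rot": TCP orientation; "contact_force": force on the tool from outside, world axes, zero at the start; "wrist_torque": the same for the moment, N m; "opening": opening from 0.0 (shut) to 1.0 (fully open).
Only numpy, scipy, OpenCV 4.12 (cv2) and the standard library are available. Lean on these libraries where they do the work, as an engineer would, in place of code of your own. Each camera call takes 0.05 s, during which the arm holds its last target.

## Working session

There is one attempt and no reset: what is moved stays moved. The work goes in short steps, Python scripts to look and compute and a tool call to move; the robot and the scene stay as the last step left them, time stands still between calls to the robot, and variables do not carry over. Pictures are saved under pics/ and viewed, and the job is handed in when it is done.

Besides the shell and the picture viewer there is one more tool, called after ">>>" in YAML: its name, and indented under it one key for each argument. send_rows: Moves the arm, as the interface text tells. Its arguments: {"type":"object","properties":{"motion":{"type":"array","items":{"type":"number"}},"grip_force":{"type":"number"}},"required":["motion"]}

```bash
mkdir -p pics
cat > h.py <<'E'
from plant import ctrl,cams,workorder,spotter
import numpy as np,cv2
from scipy.spatial.transform import Rotation as R
def pts(name,depth,mask=None):
    p=cams.camera_params(name)
    v,u=np.nonzero((depth>0)&(mask if mask is not None else True))
    d=depth[v,u]
    c=np.c_[(u-p['cx'])/p['fx']*d,(v-p['cy'])/p['fy']*d,d]
    a=np.array(p['attitude'])
    M=R.from_quat(a).as_matrix() if a.size==4 else a.reshape(3,3)
    return c@M.T+np.array(p['xyz']),u,v
E
python3 - <<'E'
from h import *
s=ctrl.get_state();print({k:np.round(v,3) for k,v in s.items()})
for n in("scene","top"):
    im,d=cams.read_camera(n);cv2.imwrite(f'pics/a_{n}.png',im[:,:,::-1]);np.save(f'd_{n}.npy',d)
    print(n,cams.camera_params(n))
    for t in("lane","bin","bolt","nut","washer","stop_top"):
        r=spotter.trace(t,n)[:2]
        for k in r:
            P,u,v=pts(n,d,k['mask']);print(t,round(k['conf'],2),k['bbox'],P.mean(0).round(3) if len(P) else 0,P.min(0).round(3),P.max(0).round(3))
        if t=="lane" and r:np.save(f'm_{n}.npy',r[0]['mask'])
E
```

```text
{'time': np.float64(0.0), 'qpos': array([ 0.955,  0.287,  1.578, -0.   ,  1.279, -0.15 ]), 'dq': array([-0.   , -0.   ,  0.   ,  0.001,  0.   ,  0.002]), 'joint_efforts': array([-2.0000e-03, -4.0600e+01, -2.9262e+01, -0.0000e+00,  6.0000e-03,
       -0.0000e+00]), 'eef_pos': array([0.303, 0.602, 0.192]), 'tcp_rot': array([ 0.851,  0.525, -0.001,  0.   ]), 'contact_force': array([-0.162,  0.646, -0.128]), 'wrist_torque': array([ 0.034,  0.033, -0.011]), 'opening': np.float64(1.002)}
scene {'fx': 403.1143341230241, 'fy': 403.1143341230241, 'cx': 275.4990241741116, 'cy': 205.95926983797554, 'xyz': array([0.89045772, 0.38481471, 0.64038947]), 'attitude': array([ 0.31551443,  0.87913747, -0.33373667, -0.12723126])}
lane 0.61 [204.2, 129.7, 98.6, 154.4] [ 0.57  -0.032  0.067] [ 0.366 -0.296 -0.001] [0.726 0.116 0.098]
lane 0.16 [325.9, 211.7, 25.1, 28.3] [0.468 0.079 0.021] [ 0.421  0.047 -0.   ] [0.49  0.099 0.028]
bin 0.69 [146.0, 152.0, 62.6, 71.5] [ 0.66  -0.198  0.033] [ 0.542 -0.345 -0.001] [ 0.744 -0.106  0.064]
bolt 0.59 [329.6, 158.8, 22.2, 42.5] [0.387 0.014 0.046] [ 0.286 -0.045
[... 694 characters left out ...]
 62.1, 56.6] [ 0.58  -0.023  0.083] [ 0.539 -0.067 -0.002] [0.624 0.02  0.09 ]
bin 0.57 [373.6, 126.7, 121.3, 113.7] [ 0.658 -0.205  0.029] [ 0.572 -0.307 -0.002] [ 0.765 -0.108  0.064]
bolt 0.69 [286.2, 348.7, 28.6, 35.0] [0.385 0.011 0.051] [ 0.359 -0.011 -0.003] [0.403 0.028 0.095]
nut 0.68 [239.3, 289.5, 33.8, 38.5] [0.463 0.074 0.023] [ 0.439  0.049 -0.002] [0.49  0.101 0.029]
nut 0.56 [357.1, 264.3, 66.0, 63.9] [ 0.481 -0.117  0.074] [ 0.44  -0.164  0.055] [ 0.525 -0.074  0.08 ]
washer 0.79 [196.4, 250.6, 42.0, 42.0] [0.525 0.138 0.006] [ 0.494  0.106 -0.002] [0.56  0.172 0.011]
stop_top 0.95 [231.8, 138.5, 217.7, 213.8] [ 0.546 -0.049  0.07 ] [ 0.396 -0.217 -0.003] [0.749 0.115 0.098]
```

View pics/a_top.png

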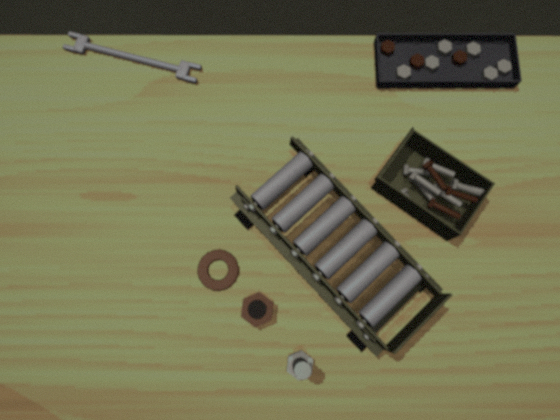

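View pics/a_scene.png

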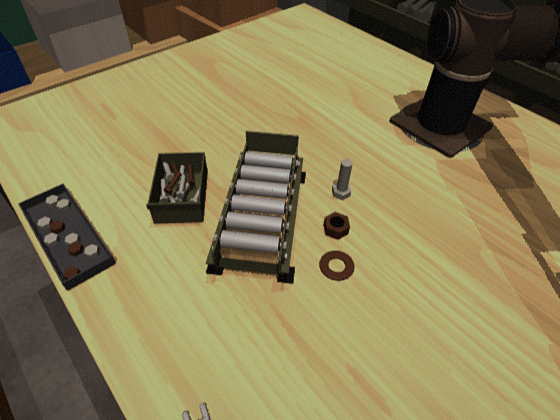

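```bash
cat > fit.py <<'E'
from h import *
from scipy.optimize import least_squares
ax=np.array([-115,-69,-23,23,69,115])/1e3
Q={}
for n in("top","scene"):
    im=cv2.imread(f'pics/a_{n}.png');d=np.load(f'd_{n}.npy');m=np.load(f'm_{n}.npy')
    hsv=cv2.cvtColor(im,cv2.COLOR_BGR2HSV)
    g=m&(hsv[...,1]<60)&(hsv[...,2]>70)
    g=cv2.erode(g.astype(np.uint8),np.ones((3,3)))>0
    P,u,v=pts(n,d,g);P=P[(P[:,2]>.06)&(P[:,2]<.1)];Q[n]=P;print(n,len(P))
def res(p,P):
    x,y,yaw,dz=p;c,s=np.cos(yaw),np.sin(yaw)
    X=(P[:,0]-x)*c+(P[:,1]-y)*s;Y=-(P[:,0]-x)*s+(P[:,1]-y)*c
    D=np.hypot(X[:,None]-ax,P[:,2:3]-dz-(.07-.07*ax))-.015
    r=D[np.arange(len(P)),abs(D).argmin(1)]
    return np.r_[r,3*np.maximum(abs(Y)-.05,0)]
for n,P in list(Q.items())+[("both",np.r_[Q["top"],Q["scene"]])]:
    best=None
    for y0 in np.arange(-2.6,-1.8,.1):
        for o in(-.01,0,.01):
            c=P[:,:2].mean(0)+o*np.array([np.cos(y0),np.sin(y0)])
            f=least_squares(res,[*c,y0,0],loss='soft_l1',f_scale=.002)
            if best is None or f.cost<best.cost:best=f
    x,y,yaw,dz=best.x
    Y=-(P[:,0]-x)*np.sin(yaw)+(P[:,1]-y)*np.cos(yaw)
    print(n,best.x.round(4),np.sqrt(np.mean(best.fun**2)),np.percentile(Y,[1,99]))
    e=np.array([np.cos(yaw),np.sin(yaw)])
    for a in(-.115,.115,.165):print(a,(np.array([x,y])+a*e).round(4))
E
python3 fit.py
```

```text
top 6451
scene 3483Traceback (most recent call last):
  File "fit.py", line 22, in <module>
    f=least_squares(res,[*c,y0,0],loss='soft_l1',f_scale=.002)
    return func(*args, **kwargs)
    vector_fun = VectorFunction(
        fun_wrapped,
    ...<6 lines>...
        workers=workers
    )
    self._update_fun()
    ~~~~~~~~~~~~~~~~^^
    self.f = self.fun_wrapped(xp_copy(self.x))
             ~~~~~~~~~~~~~~~~^^^^^^^^^^^^^^^^^
    return np.atleast_1d(self.fun(x))
                         ~~~~~~~~^^^
    return self.f(x, *self.args, **self.kwargs)
           ~~~~~~^^^^^^^^^^^^^^^^^^^^^^^^^^^^^^
TypeError: res() missing 1 required positional argument: 'P'
```

```bash
sed -i "s/f_scale=.002)/f_scale=.002,args=(P,))/" fit.py; python3 fit.py
```

```text
top 6451
scene 3483
top [ 5.6390e-01 -3.9000e-02 -2.3871e+00  3.0000e-04] 0.003056974612756765 [-0.05604493  0.05177452]
-0.115 [0.6477 0.0398]
0.115 [ 0.4801 -0.1177]
0.165 [ 0.4437 -0.152 ]
scene [ 5.6310e-01 -3.8700e-02 -2.3923e+00  1.0000e-03] 0.0013762869704213245 [-0.04410576  0.04987063]
-0.115 [0.6473 0.0396]
0.115 [ 0.4789 -0.1171]
0.165 [ 0.4422 -0.1511]
both [ 5.6380e-01 -3.8900e-02 -2.3877e+00  4.0000e-04] 0.0026067415085438846 [-0.05496891  0.0511432 ]
-0.115 [0.6476 0.0398]
0.115 [ 0.48   -0.1176]
0.165 [ 0.4435 -0.1518]
```

>>> send_rows:
  motion: [0, 0, 0, 0.117, 0, 0, 0, 0, 0.117, 0, 0, 0, 0, 0.117, 0, 0, 0, 0, 0, 0]
  grip_force: 20

```text
time: 1.1
eef_pos: [0.3031, 0.6031, 0.1932]
tcp_rot: [0.932, 0.362, 0.0, -0.0]
contact_force: [0.6, 0.4, 0.1]
opening: 0.329
```

```bash
cat > st.py <<'E'
from h import *
s=ctrl.get_state();M=R.from_quat(s['tcp_rot']).as_matrix();p=np.array(s['eef_pos'])
L=np.array([.5638,-.0389]);yaw=-2.3885;e=np.array([np.cos(yaw),np.sin(yaw)]);n=np.array([-e[1],e[0]])
d=p[:2]-L
print('t',round(float(s['time']),2),'pos',p.round(4),'lane x,y',(d@e).round(4),(d@n).round(4),'crown z here',round(.0852-.07*(d@e),4))
print('toolx',M[:,0].round(3),'angle off deg',np.degrees((np.arctan2(M[1,0],M[0,0])-yaw+np.pi/2)%np.pi-np.pi/2).round(2),'z',M[:,2].round(3),'F',np.round(s['contact_force'],2),'open',s['opening'])
tgt=np.r_[L-.125*e,.115];print('to start, tool cm',(M.T@(tgt-p)*100).round(2))
E
python3 st.py
```

```text
t 1.1 pos [0.3031 0.6031 0.1932] lane x,y -0.2489 -0.6467 crown z here 0.1026
toolx [0.738 0.675 0.   ] angle off deg -0.68 z [ 0.  0. -1.] F [0.6  0.43 0.11] open 0.3287476315828953
to start, tool cm [-11.63  64.81   7.81]
```

>>> send_rows:
  motion: [-0.8, 4.6, 0, -0.012, 0, -0.8, 4.6, 0, 0, 0, -0.8, 4.6, 0, 0, 0, -0.8, 4.6, 0, 0, 0, -0.8, 4.6, 0, 0, 0, -0.8, 4.6, 0, 0, 0, -0.8, 4.6, 0, 0, 0, -0.8, 4.6, 0, 0, 0, -0.8, 4.6, 0, 0, 0, -0.8, 4.6, 0, 0, 0, -0.8, 4.6, 0, 0, 0, 0, 0, 0, 0, 0]

```text
time: 2.3
eef_pos: [0.6026, 0.1641, 0.195]
tcp_rot: [0.922, 0.387, 0.004, -0.0]
contact_force: [-0.1, 0.0, 1.3]
opening: 0.004
```

```bash
python3 st.py
```

```text
t 2.3 pos [0.6026 0.1641 0.195 ] lane x,y -0.1671 -0.1216 crown z here 0.0969
toolx [0.701 0.714 0.007] angle off deg 2.38 z [ 0.007  0.003 -1.   ] F [-0.13  0.    1.26] open 0.004458639693536704
to start, tool cm [-4.78 11.95  8.  ]
```

>>> send_rows:
  motion: [-1.2, 3, 1, 0.04, 0, -1.2, 3, 1, 0, 0, -1.2, 3, 1, 0, 0, -0.8, 2, 1, 0, 0, 0, 0, 1, 0, 0, 0, 0, 0, 0, 0, 0, 0, 0, 0, 0]

```text
time: 3.0
eef_pos: [0.6489, 0.054, 0.1443]
tcp_rot: [0.927, 0.374, 0.005, -0.001]
contact_force: [0.2, -0.2, -0.5]
opening: -0.002
```

```bash
python3 st.py
python3 - <<'E'
from h import *
for n in("scene","top"):
    im,d=cams.read_camera(n);cv2.imwrite(f'pics/b_{n}.png',im[:,:,::-1])
E
```

```text
t 3.0 pos [0.6489 0.054  0.1443] lane x,y -0.1256 -0.0096 crown z here 0.094
toolx [0.72  0.694 0.011] angle off deg 0.81 z [ 0.009  0.007 -1.   ] F [ 0.15 -0.19 -0.55] open -0.001530021870585777
to start, tool cm [-0.11  0.96  2.93]
```

View pics/b_scene.png

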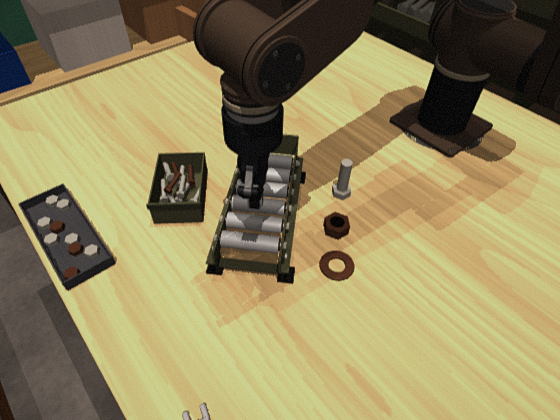

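View pics/b_top.png

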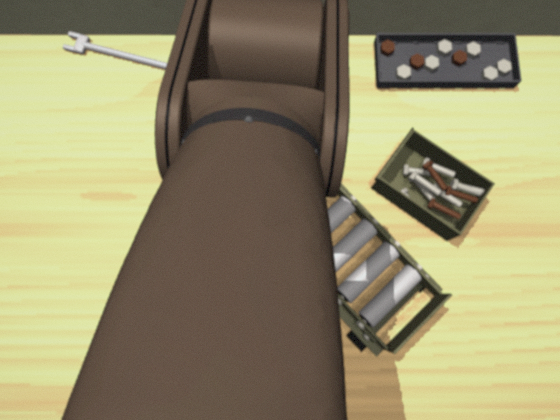

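>>> send_rows:
  motion: [0, 0.5, 1, 0.014, 0, 0, 0.4, 1, 0, 0, 0, 0, 1, 0, 0, 0, 0, 0.5, 0, 0, 0, 0, 0, 0, 0, 0, 0, 0, 0, 0]

```text
time: 3.7
eef_pos: [0.6556, 0.0502, 0.107]
tcp_rot: [0.929, 0.369, 0.006, -0.001]
contact_force: [-0.1, -0.5, 0.7]
opening: -0.001
```

```bash
python3 st.py
```

```text
t 3.7 pos [0.6556 0.0502 0.107 ] lane x,y -0.1279 -0.0022 crown z here 0.0942
toolx [0.727 0.686 0.012] angle off deg 0.19 z [ 0.01   0.007 -1.   ] F [-0.06 -0.51  0.73] open -0.0009567425196218175
to start, tool cm [-0.28  0.22 -0.8 ]
```

>>> send_rows:
  motion: [-0.4, 0.15, 0.4, 0, 0, 0, 0, 0.4, 0, 0, 0, 0, 0, 0, 0, 0, 0, 0, 0, 0]

```text
time: 4.1
eef_pos: [0.6541, 0.0458, 0.0991]
tcp_rot: [0.929, 0.369, 0.006, -0.001]
contact_force: [0.4, 0.3, 0.9]
opening: 0.0
```

```bash
python3 st.py
```

```text
t 4.1 pos [0.6541 0.0458 0.0991] lane x,y -0.1238 -0.0001 crown z here 0.0939
toolx [0.727 0.686 0.013] angle off deg 0.17 z [ 0.011  0.007 -1.   ] F [0.38 0.32 0.95] open 0.00043699365617949523
to start, tool cm [ 0.14  0.01 -1.59]
```

>>> send_rows:
  motion: [0, 0, 0.15, 0, 0, 0, 0, 0.15, 0, 0, 0, 0, 0.1, 0, 0, 0, 0, 0, 0, 0]

```text
time: 4.5
eef_pos: [0.6545, 0.0458, 0.0955]
tcp_rot: [0.929, 0.369, 0.007, -0.001]
contact_force: [-0.2, -0.1, -0.0]
opening: -0.001
```

>>> send_rows:
  motion: [0, 0, 0.05, 0, 0]

```text
time: 4.6
eef_pos: [0.6546, 0.0459, 0.095]
tcp_rot: [0.929, 0.369, 0.007, -0.001]
contact_force: [1.1, 0.3, 0.1]
opening: 0.0
```

>>> send_rows:
  motion: [0, 0, 0.05, 0, 0]

```text
time: 4.7
eef_pos: [0.6547, 0.0459, 0.0945]
tcp_rot: [0.929, 0.369, 0.007, -0.001]
contact_force: [-0.9, -0.0, -0.6]
opening: 0.001
```

>>> send_rows:
  motion: [0, 0, 0.04, 0, 0]

```text
time: 4.8
eef_pos: [0.6547, 0.0459, 0.0941]
tcp_rot: [0.929, 0.369, 0.007, -0.001]
contact_force: [0.3, -0.5, -0.7]
opening: 0.001
```

>>> send_rows:
  motion: [0, 0, 0.03, 0, 0]

```text
time: 4.9
eef_pos: [0.6547, 0.0459, 0.0938]
tcp_rot: [0.929, 0.369, 0.007, -0.001]
contact_force: [-0.3, 0.1, -0.1]
opening: 0.003
```

>>> send_rows:
  motion: [0, 0, 0.03, 0, 0]

```text
time: 5.0
eef_pos: [0.6547, 0.0459, 0.0935]
tcp_rot: [0.929, 0.369, 0.007, -0.001]
contact_force: [0.4, -0.3, 0.9]
opening: -0.002
```

>>> send_rows:
  motion: [0, 0, 0.03, 0, 0]

```text
time: 5.1
eef_pos: [0.6547, 0.0459, 0.0931]
tcp_rot: [0.929, 0.369, 0.007, -0.001]
contact_force: [0.1, -0.1, -0.1]
opening: 0.003
```

>>> send_rows:
  motion: [0, 0, 0.03, 0, 0]

```text
time: 5.2
eef_pos: [0.6547, 0.0459, 0.0928]
tcp_rot: [0.929, 0.369, 0.007, -0.001]
contact_force: [-0.4, 0.1, 0.7]
opening: -0.001
```

>>> send_rows:
  motion: [0, 0, 0.03, 0, 0]

```text
time: 5.3
eef_pos: [0.6547, 0.0459, 0.0925]
tcp_rot: [0.929, 0.369, 0.007, -0.001]
contact_force: [0.1, -0.9, 0.6]
opening: -0.0
```

>>> send_rows:
  motion: [0, 0, 0.03, 0, 0]

```text
time: 5.4
eef_pos: [0.6547, 0.0459, 0.0922]
tcp_rot: [0.929, 0.369, 0.007, -0.001]
contact_force: [-0.5, -0.9, 0.3]
opening: -0.001
```

>>> send_rows:
  motion: [-0.1, 0, -0.04, 0, 0]

```text
time: 5.5
eef_pos: [0.6539, 0.0453, 0.0925]
tcp_rot: [0.929, 0.369, 0.007, -0.001]
contact_force: [0.5, 0.7, -0.5]
opening: -0.003
```

>>> send_rows:
  motion: [-0.15, 0, 0, 0, 0]

```text
time: 5.6
eef_pos: [0.6529, 0.0442, 0.0925]
tcp_rot: [0.929, 0.369, 0.007, -0.001]
contact_force: [0.1, 0.0, -0.5]
opening: -0.003
```

>>> send_rows:
  motion: [-0.15, 0, 0, 0, 0]

```text
time: 5.7
eef_pos: [0.6517, 0.0431, 0.0925]
tcp_rot: [0.929, 0.369, 0.007, -0.001]
contact_force: [-0.2, -0.2, 0.5]
opening: -0.001
```

```bash
python3 st.py
```

```text
t 5.7 pos [0.6517 0.0431 0.0925] lane x,y -0.1201 0.0003 crown z here 0.0936
toolx [0.727 0.686 0.013] angle off deg 0.19 z [ 0.012  0.007 -1.   ] F [-0.25 -0.18  0.48] open -0.0007190526473097294
to start, tool cm [ 0.52 -0.02 -2.24]
```

Run:
```python
from h import *
im,d=cams.read_camera("scene");c=im[140:300,190:320];cv2.imwrite('pics/c.png',cv2.resize(c[:,:,::-1],None,fx=4.5,fy=3.7,interpolation=cv2.INTER_CUBIC))
s=ctrl.get_state();p=cams.camera_params("scene");a=R.from_quat(p['attitude']).as_matrix()
q=a.T@(s['eef_pos']-p['xyz']);print(q, p['cx']+p['fx']*q[0]/q[2],p['cy']+p['fy']*q[1]/q[2])
P,u,v=pts("scene",d)
L=np.array([.5638,-.0389]);yaw=-2.3885;e=np.array([np.cos(yaw),np.sin(yaw)]);n=np.array([-e[1],e[0]])
X=(P[:,:2]-L)@e;Y=(P[:,:2]-L)@n
k=(X<-.09)&(X>-.16)&(abs(Y)<.03)&(P[:,2]>.085)&(P[:,2]<.14)
o=np.argsort(P[k,2])
for i in np.flatnonzero(k)[o][::6]:print(u[i],v[i],(np.r_[X[i],Y[i],P[i,2]]*1e3).round(1),im[v[i],u[i]])
```

```text
[-0.04223794  0.05559568  0.6850857 ] 250.6456070836842 238.67256967595094
242 244 [-127.6   14.2   85. ] [77 73 68]
254 246 [-129.3   -6.8   85.4] [128 123 118]
252 245 [-128.    -3.2   85.9] [117 108 104]
267 246 [-126.9  -28.7   86.1] [151 143 137]
235 243 [-128.    26.1   86.3] [142 135 126]
263 245 [-126.   -21.8   86.6] [156 148 143]
249 244 [-127.3    2.1   86.8] [79 73 72]
248 244 [-127.7    3.7   87. ] [79 75 70]
255 245 [-128.5   -8.4   87.5] [142 135 129]
256 245 [-128.4  -10.1   87.6] [144 138 131]
233 241 [-125.4   30.    87.8] [164 157 151]
243 242 [-125.4   12.7   88.1] [79 76 73]
239 242 [-126.5   19.4   88.3] [78 74 72]
250 243 [-126.2    0.5   88.5] [79 74 71]
242 242 [-126.1   14.2   88.7] [82 81 75]
247 243 [-127.2    5.5   88.9] [80 75 73]
244 242 [-126.    10.8   89.2] [88 82 80]
242 241 [-124.6   14.5   89.5] [82 76 76]
266 242 [-121.4  -26.3   89.7] [186 176 171]
236 241 [-126.2   24.5   89.9] [169 163 155]
256 242 [-123.9   -9.5   90.1] [185 175 170]
263 244 [-126.6  -21.9   90.2] [171 165 158]
237 241 [-126.4   22.7   90.4] [149 141 134]
250 241 [-123.7    0
[... 1682 characters left out ...]
 [-113.8   -9.7   93.7] [143 139 132]
249 239 [-122.     2.7   93.8] [81 78 72]
256 235 [-112.    -7.7   93.9] [69 68 66]
239 236 [-118.    20.6   93.9] [122 114 108]
267 239 [-118.1  -27.5   94. ] [157 149 146]
257 235 [-111.9   -9.4   94. ] [122 117 110]
235 236 [-119.1   27.3   94.1] [178 169 162]
254 236 [-114.9   -4.7   94.2] [67 63 61]
262 240 [-121.6  -19.5   94.4] [166 157 154]
251 237 [-1.179e+02 -1.000e-01  9.450e+01] [76 70 68]
240 234 [-114.3   19.6   94.8] [110 105 101]
255 236 [-115.2   -6.5   95. ] [72 65 66]
264 236 [-113.6  -21.8   95.5] [131 124 118]
247 226 [-126.1    3.8  133.6] [30 26 28]
257 223 [-120.5  -11.7  137. ] [50 46 43]
249 226 [-130.    -0.3  139. ] [14 15 12]
```

View pics/c.png

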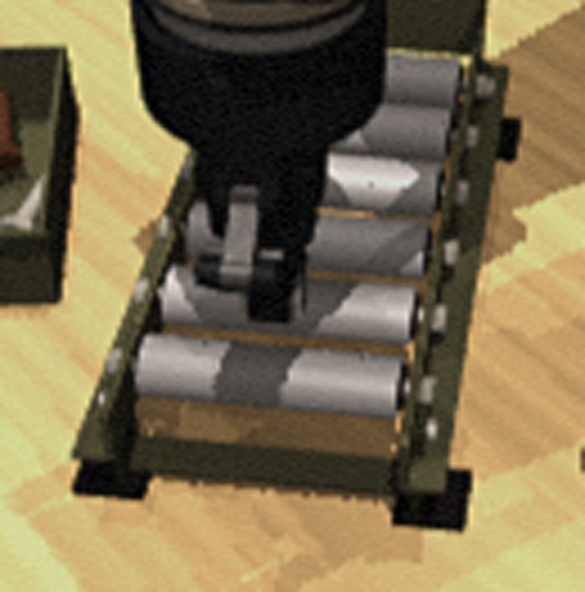

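Run:
```python
from h import *
im,d=cams.read_camera("scene")
P,u,v=pts("scene",d)
I=np.full(d.shape+(3,),np.nan);I[v,u]=P
L=np.array([.5638,-.0389]);yaw=-2.3885;e=np.array([np.cos(yaw),np.sin(yaw)]);n=np.array([-e[1],e[0]])
for vv in range(190,234,3):
    print(vv,[ (int(1e3*((I[vv,uu,:2]-L)@e)),int(1e3*((I[vv,uu,:2]-L)@n)),int(1e3*I[vv,uu,2])) if d[vv,uu]>0 else None for uu in range(232,268,4)])
print((d==0).sum())
c=im[180:250,220:280];cv2.imwrite('pics/d.png',cv2.resize(c[:,:,::-1],None,fx=8,fy=8,interpolation=cv2.INTER_NEAREST))
```

```text
190 [(1, 57, 79), (-135, 14, 224), (-156, 3, 247), (-152, -1, 244), (-156, -7, 249), (-151, -11, 245), (-136, -14, 229), (-135, -20, 229), (10, -3, 78)]
193 [(-1, 57, 74), (-134, 15, 218), (-158, 3, 244), (-154, -1, 240), (-156, -7, 243), (-153, -12, 241), (-133, -14, 220), (-122, -18, 209), (8, -4, 72)]
196 [(-22, 52, 87), (-134, 15, 211), (-159, 3, 239), (-157, -1, 238), (-160, -7, 241), (-153, -11, 235), (-134, -14, 215), (-123, -18, 204), (65, 4, 1)]
199 [(-27, 51, 85), (-28, 43, 87), (-134, 9, 205), (-161, -2, 235), (-154, -6, 229), (-146, -10, 222), (-135, -14, 209), (-23, -1, 88), (-21, -8, 87)]
202 [(-32, 50, 82), (-31, 42, 83), (-164, 2, 233), (-164, -2, 233), None, (-133, -7, 200), (-134, -13, 202), (-28, -1, 86), (-27, -9, 85)]
205 [(-36, 49, 78), (-159, 10, 220), (-167, 2, 230), (-166, -2, 229), (-123, 0, 181), (-122, -5, 181), (-132, -13, 193), (-34, -2, 84), (-34, -10, 85)]
208 [(-37, 50, 70), (-171, 7, 227), (-170, 2, 227), (-171, -3, 228), (-160, -6, 217), (-160, -12, 218), (-132, -13, 186), (-36, -3, 78), (-35, -10, 78)]
211 [(12, 64, 3), (-175, 6, 226), (-174, 1, 22
[... 427 characters left out ...]
-79, 33, 88), (-77, 26, 87), (-124, 8, 146), (-132, 0, 156), (-131, -5, 156), (-124, -10, 148), (-74, -8, 89), (-72, -15, 88)]
223 [(-81, 40, 81), (-80, 33, 81), (-81, 26, 83), (-124, 8, 138), (-130, 0, 146), (-131, -5, 149), (-123, -10, 140), (-78, -9, 85), (-78, -16, 86)]
226 [(-83, 40, 75), (-85, 33, 78), (-83, 26, 77), (-82, 18, 78), (-124, 2, 131), (-130, -5, 140), (-124, -10, 134), (-80, -9, 80), (-81, -17, 82)]
229 [(-32, 55, 1), (-31, 47, 1), (-28, 40, -1), (-30, 31, 2), (-83, 11, 71), (-82, 4, 72), (-82, -2, 72), (-83, -9, 74), (-84, -17, 77)]
232 [(-111, 34, 93), (-109, 27, 93), (-107, 20, 91), (-106, 14, 91), (-35, 22, 0), (-34, 14, 0), (-34, 6, 1), (-32, -1, 0), (-33, -9, 3)]
940
```

View pics/d.png

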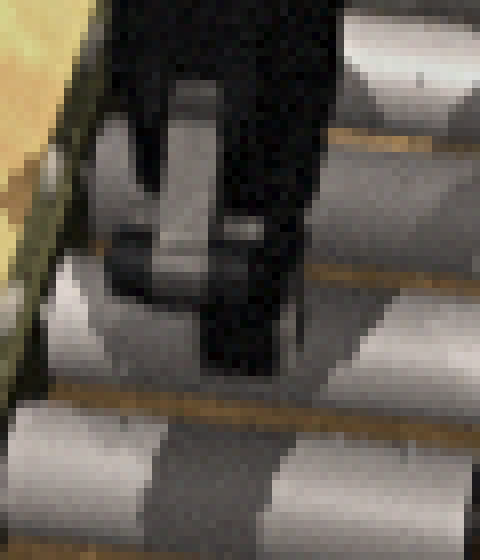

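```bash
python3 st.py;python3 - <<'E'
from h import *
s=ctrl.get_state();print(s['qpos'],s['joint_efforts'])
im,d=cams.read_camera("top")
P,u,v=pts("top",d);k=(np.hypot(P[:,0]-.652,P[:,1]-.043)<.1)
print(np.percentile(P[k,2],[0,5,50,95,100]))
im,d=cams.read_camera("scene")
P,u,v=pts("scene",d);k=(np.hypot(P[:,0]-.652,P[:,1]-.043)<.03)
z=P[k,2];print(np.histogram(z,np.arange(.06,.3,.01)))
E
```

```text
t 5.8 pos [0.6516 0.043  0.0925] lane x,y -0.1201 0.0003 crown z here 0.0936
toolx [0.727 0.686 0.013] angle off deg 0.18 z [ 0.012  0.007 -1.   ] F [ 0.75 -0.76  0.61] open 0.0021789468165592223
to start, tool cm [ 0.52 -0.02 -2.24]
[-0.09268767  0.32557936  1.71983576  0.00877546  1.08460823 -0.8529129 ] [-1.63951318e-02 -3.98501122e+01 -2.70133746e+01  1.02840844e-02
 -2.25009711e-02 -5.67303097e-03]
[0.08539221 0.40397094 0.42674934 0.47147841 0.47883494]
(array([  0,  62, 196, 321,   0,   0,   0,  16,  55,  46,   2,   8,  34,
        45,  59,  43,  50,  89,  15,   3,   0,   0,   0]), array([0.06, 0.07, 0.08, 0.09, 0.1 , 0.11, 0.12, 0.13, 0.14, 0.15, 0.16,
       0.17, 0.18, 0.19, 0.2 , 0.21, 0.22, 0.23, 0.24, 0.25, 0.26, 0.27,
       0.28, 0.29]))
```

Run:
```python
from h import *
p=cams.camera_params("scene");a=R.from_quat(p['attitude']).as_matrix()
for P in([.6489,.054,.1443],[.6489,.054,.181],[.6516,.043,.0925],[.6516,.043,.1295]):
    q=a.T@(np.array(P)-p['xyz']);print(P,p['cx']+p['fx']*q[0]/q[2],p['cy']+p['fy']*q[1]/q[2])
im=cv2.imread('pics/b_scene.png');cv2.imwrite('pics/e.png',cv2.resize(im[160:240,210:290],None,fx=7,fy=7,interpolation=cv2.INTER_NEAREST))
```

```text
[0.6489, 0.054, 0.1443] 255.10598294065193 222.4009068896939
[0.6489, 0.054, 0.181] 254.51456107779737 207.07583042214432
[0.6516, 0.043, 0.0925] 250.62377373182085 238.70911889127302
[0.6516, 0.043, 0.1295] 249.8783969207512 224.94735981441792
```

View pics/e.png

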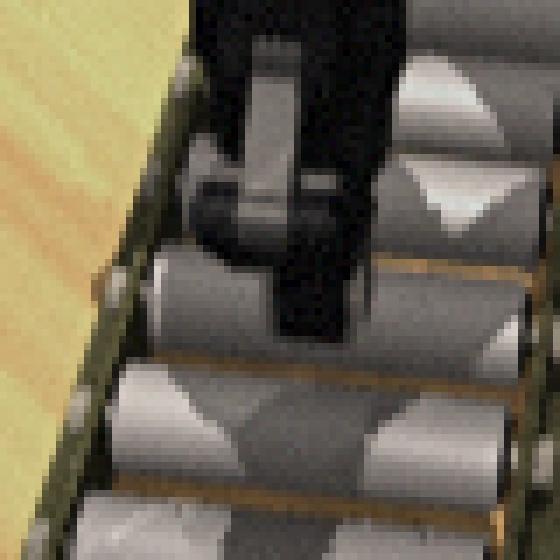

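>>> send_rows:
  motion: [0.4, 0, 0.7, 0, 0, 0, 0, 0.7, 0, 0, 0, 0, 0.7, 0, 0, 0, 0, 0.5, 0, 0, 0, 0, 0, 0, 0, 0, 0, 0, 0, 0]

```text
time: 6.5
eef_pos: [0.6546, 0.0465, 0.0629]
tcp_rot: [0.929, 0.369, 0.006, -0.001]
contact_force: [0.5, -0.4, 0.6]
opening: -0.001
```

```bash
python3 st.py
python3 - <<'E'
from h import *
im,d=cams.read_camera("scene")
P,u,v=pts("scene",d)
L=np.array([.5638,-.0389]);yaw=-2.3885;e=np.array([np.cos(yaw),np.sin(yaw)]);n=np.array([-e[1],e[0]])
X=(P[:,:2]-L)@e;Y=(P[:,:2]-L)@n;k=(X<-.11)&(X>-.145)&(abs(Y)<.03)&(P[:,2]>.096)&(P[:,2]<.13)
for i in np.flatnonzero(k)[np.argsort(P[k,2])][:25]:print(u[i],v[i],(np.r_[X[i],Y[i],P[i,2]]*1e3).round(1))
cv2.imwrite('pics/f.png',cv2.resize(im[190:270,210:290,::-1],None,fx=7,fy=7,interpolation=cv2.INTER_NEAREST))
E
```

```text
t 6.5 pos [0.6546 0.0465 0.0629] lane x,y -0.1246 -0.0002 crown z here 0.0939
toolx [0.727 0.686 0.012] angle off deg 0.2 z [ 0.01   0.007 -1.   ] F [ 0.46 -0.38  0.6 ] open -0.001468472425121582
to start, tool cm [ 0.1   0.03 -5.21]
260 235 [-112.8  -14.8   96. ]
255 240 [-130.1   -9.1  103.7]
245 238 [-129.6    7.7  105.6]
255 239 [-129.8   -9.1  106.1]
256 239 [-130.   -10.8  106.7]
257 238 [-128.2  -12.2  107.2]
244 237 [-129.2    9.4  107.6]
258 232 [-116.4  -12.1  108.4]
255 238 [-129.6   -9.2  108.6]
254 240 [-134.    -8.2  108.7]
253 240 [-134.3   -6.6  108.8]
256 238 [-129.8  -10.8  109. ]
245 237 [-130.2    7.5  109.1]
244 236 [-128.6    9.4  109.5]
257 237 [-128.2  -12.3  109.9]
255 237 [-129.1   -9.1  110.5]
249 239 [-134.6   -0.   110.7]
258 231 [-116.2  -12.1  110.8]
247 239 [-135.3    3.2  111.2]
256 237 [-129.5  -10.9  111.4]
248 239 [-135.4    1.5  111.5]
255 236 [-128.    -9.   111.9]
254 239 [-134.5   -8.3  112. ]
245 236 [-130.3    7.3  112. ]
257 236 [-128.   -12.3  112.4]
```

View pics/f.png

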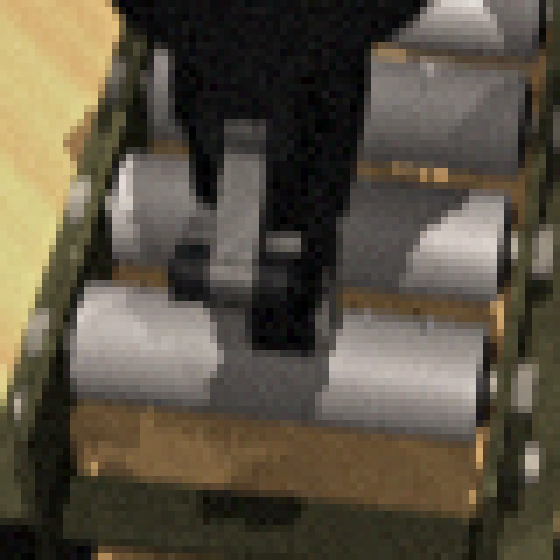

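>>> send_rows:
  motion: [0, 0, 0.25, 0, 0, 0, 0, 0.2, 0, 0, 0, 0, 0, 0, 0]

```text
time: 6.85
eef_pos: [0.6551, 0.0464, 0.0588]
tcp_rot: [0.929, 0.369, 0.007, -0.001]
contact_force: [-0.3, -0.4, -0.4]
opening: 0.004
```

>>> send_rows:
  motion: [0, 0, 0.05, 0, 0]

```text
time: 6.95
eef_pos: [0.6553, 0.0464, 0.0586]
tcp_rot: [0.929, 0.369, 0.007, -0.001]
contact_force: [-0.7, -0.6, -0.4]
opening: 0.004
```

>>> send_rows:
  motion: [0, 0, 0.05, 0, 0]

```text
time: 7.05
eef_pos: [0.6553, 0.0464, 0.0582]
tcp_rot: [0.929, 0.369, 0.007, -0.001]
contact_force: [0.7, 0.2, 1.1]
opening: -0.0
```

>>> send_rows:
  motion: [0, 0, 0.04, 0, 0]

```text
time: 7.15
eef_pos: [0.6554, 0.0464, 0.0578]
tcp_rot: [0.929, 0.369, 0.007, -0.001]
contact_force: [0.6, 0.4, 0.6]
opening: 0.004
```

>>> send_rows:
  motion: [0, 0, 0.04, 0, 0]

```text
time: 7.25
eef_pos: [0.6555, 0.0464, 0.0575]
tcp_rot: [0.929, 0.369, 0.007, -0.001]
contact_force: [0.1, 0.8, 0.7]
opening: 0.002
```

>>> send_rows:
  motion: [0, 0, 0.05, 0, 0]

```text
time: 7.35
eef_pos: [0.6555, 0.0464, 0.057]
tcp_rot: [0.929, 0.369, 0.007, -0.001]
contact_force: [-0.7, 0.0, 0.3]
opening: -0.0
```

>>> send_rows:
  motion: [0, 0, 0.05, 0, 0]

```text
time: 7.45
eef_pos: [0.6556, 0.0464, 0.0565]
tcp_rot: [0.929, 0.369, 0.007, -0.001]
contact_force: [-0.5, -0.4, -0.2]
opening: 0.003
```

>>> send_rows:
  motion: [0, 0, 0.04, 0, 0]

```text
time: 7.55
eef_pos: [0.6556, 0.0464, 0.0561]
tcp_rot: [0.929, 0.369, 0.007, -0.001]
contact_force: [0.2, 1.0, -0.2]
opening: 0.002
```

>>> send_rows:
  motion: [0, 0, 0.04, 0, 0]

```text
time: 7.65
eef_pos: [0.6556, 0.0465, 0.0556]
tcp_rot: [0.929, 0.369, 0.007, -0.001]
contact_force: [-0.3, -0.1, 0.8]
opening: 0.003
```

>>> send_rows:
  motion: [0, 0, 0.04, 0, 0]

```text
time: 7.75
eef_pos: [0.6556, 0.0464, 0.0552]
tcp_rot: [0.929, 0.369, 0.007, -0.001]
contact_force: [-0.6, 1.0, -0.1]
opening: 0.0
```

>>> send_rows:
  motion: [0, 0, 0.04, 0, 0]

```text
time: 7.85
eef_pos: [0.6556, 0.0464, 0.0547]
tcp_rot: [0.929, 0.369, 0.007, -0.001]
contact_force: [-0.2, -0.3, 1.3]
opening: 0.005
```

>>> send_rows:
  motion: [0, 0, 0.03, 0, 0]

```text
time: 7.95
eef_pos: [0.6557, 0.0465, 0.0547]
tcp_rot: [0.929, 0.369, 0.007, -0.001]
contact_force: [-0.2, 0.6, 1.6]
opening: 0.001
```

>>> send_rows:
  motion: [0, 0, 0.03, 0, 0]

```text
time: 8.05
eef_pos: [0.6558, 0.0466, 0.0547]
tcp_rot: [0.929, 0.369, 0.007, -0.001]
contact_force: [-0.2, 0.3, 1.1]
opening: -0.001
```

>>> send_rows:
  motion: [0, 0, 0.03, 0, 0]

```text
time: 8.15
eef_pos: [0.656, 0.0467, 0.0546]
tcp_rot: [0.929, 0.369, 0.008, -0.001]
contact_force: [0.5, 1.4, 1.8]
opening: -0.002
```

>>> send_rows:
  motion: [0, 0, 0.03, 0, 0]

```text
time: 8.25
eef_pos: [0.6561, 0.0468, 0.0546]
tcp_rot: [0.929, 0.369, 0.008, -0.001]
contact_force: [-0.4, -0.1, 1.5]
opening: -0.0
```

>>> send_rows:
  motion: [0, 0, 0.03, 0, 0]

```text
time: 8.35
eef_pos: [0.6563, 0.047, 0.0545]
tcp_rot: [0.929, 0.369, 0.008, -0.001]
contact_force: [-0.4, 0.6, 3.5]
opening: 0.002
```

>>> send_rows:
  motion: [-0.2, 0, 0.02, 0, 0, -0.3, 0, 0.03, 0, 0, -0.3, 0, 0.03, 0, 0]

```text
time: 8.65
eef_pos: [0.6509, 0.042, 0.0548]
tcp_rot: [0.929, 0.369, 0.009, -0.001]
contact_force: [-0.8, 0.5, 3.0]
opening: -0.002
```

>>> send_rows:
  motion: [-0.3, 0, 0.03, 0, 0, -0.3, 0, 0.03, 0, 0]

```text
time: 8.85
eef_pos: [0.6463, 0.0376, 0.0547]
tcp_rot: [0.929, 0.369, 0.009, -0.001]
contact_force: [-1.1, 1.8, 4.7]
opening: -0.001
```

```bash
python3 st.py
```

```text
t 8.85 pos [0.6463 0.0376 0.0547] lane x,y -0.1125 0.0006 crown z here 0.0931
toolx [0.727 0.686 0.018] angle off deg 0.19 z [ 0.016  0.009 -1.   ] F [-1.1   1.8   4.74] open -0.0014602506534744735
to start, tool cm [ 1.35 -0.02 -6.01]
```

>>> send_rows:
  motion: [-0.3, 0, 0.01, 0, 0, -0.3, 0, 0.01, 0, 0]

```text
time: 9.05
eef_pos: [0.6412, 0.0329, 0.054]
tcp_rot: [0.929, 0.369, 0.009, -0.001]
contact_force: [-0.8, -0.8, 0.6]
opening: -0.001
```

>>> send_rows:
  motion: [-0.3, 0, 0.01, 0, 0, -0.3, 0, 0.01, 0, 0]

```text
time: 9.25
eef_pos: [0.6356, 0.0276, 0.0521]
tcp_rot: [0.929, 0.369, 0.008, -0.001]
contact_force: [0.2, -0.2, 0.1]
opening: -0.0
```

```bash
python3 st.py
```

```text
t 9.25 pos [0.6356 0.0276 0.0521] lane x,y -0.0979 0.0006 crown z here 0.0921
toolx [0.727 0.686 0.015] angle off deg 0.2 z [ 0.014  0.007 -1.   ] F [ 0.17 -0.16  0.06] open -0.00018189719977451934
to start, tool cm [ 2.81 -0.02 -6.25]
```

>>> send_rows:
  motion: [-0.3, 0, -0.02, 0, 0, -0.3, 0, -0.01, 0, 0, -0.3, 0, -0.005, 0, 0]

```text
time: 9.55
eef_pos: [0.6277, 0.0204, 0.0509]
tcp_rot: [0.929, 0.369, 0.007, -0.001]
contact_force: [-0.0, -0.2, 0.0]
opening: -0.0
```

```bash
python3 st.py
```

```text
t 9.55 pos [0.6277 0.0204 0.0509] lane x,y -0.0872 0.0004 crown z here 0.0913
toolx [0.727 0.686 0.014] angle off deg 0.18 z [ 0.012  0.007 -1.   ] F [-0.02 -0.23  0.02] open -0.000136874824020557
to start, tool cm [ 3.87 -0.01 -6.35]
```

>>> send_rows:
  motion: [-0.1, 0, -0.06, 0, 0, -0.2, 0, -0.05, 0, 0, -0.1, 0, 0, 0, 0]

```text
time: 9.85
eef_pos: [0.6243, 0.0172, 0.052]
tcp_rot: [0.929, 0.369, 0.007, -0.001]
contact_force: [-0.0, 0.3, -0.4]
opening: -0.005
```

```bash
python3 st.py
```

```text
t 9.85 pos [0.6243 0.0172 0.052 ] lane x,y -0.0825 0.0005 crown z here 0.091
toolx [0.727 0.686 0.014] angle off deg 0.17 z [ 0.012  0.007 -1.   ] F [-0.04  0.33 -0.41] open -0.004884717474958485
to start, tool cm [ 4.34 -0.01 -6.24]
```

>>> send_rows:
  motion: [-0.2, 0, 0, 0, 0, -0.2, 0, 0.02, 0, 0]

```text
time: 10.05
eef_pos: [0.6215, 0.0143, 0.052]
tcp_rot: [0.929, 0.369, 0.007, -0.001]
contact_force: [-0.5, -0.5, 0.2]
opening: 0.0
```

>>> send_rows:
  motion: [-0.2, 0, 0.02, 0, 0]

```text
time: 10.15
eef_pos: [0.62, 0.0129, 0.0518]
tcp_rot: [0.929, 0.369, 0.007, -0.001]
contact_force: [0.2, 0.6, -0.6]
opening: 0.003
```

>>> send_rows:
  motion: [-0.2, 0, 0.02, 0, 0]

```text
time: 10.25
eef_pos: [0.6185, 0.0115, 0.0517]
tcp_rot: [0.929, 0.369, 0.007, -0.001]
contact_force: [0.0, 0.8, 0.9]
opening: 0.001
```

>>> send_rows:
  motion: [-0.2, 0, 0.03, 0, 0]

```text
time: 10.35
eef_pos: [0.6171, 0.0101, 0.0516]
tcp_rot: [0.929, 0.369, 0.008, -0.001]
contact_force: [-0.8, 0.9, 1.2]
opening: -0.001
```

```bash
python3 st.py
```

```text
t 10.35 pos [0.6171 0.0101 0.0516] lane x,y -0.0724 0.0007 crown z here 0.0903
toolx [0.727 0.686 0.015] angle off deg 0.18 z [ 0.014  0.007 -1.   ] F [-0.77  0.93  1.22] open -0.0012079336208006915
to start, tool cm [ 5.35 -0.03 -6.26]
```

Contact on roller 2 as predicted (z ≈ 0.0516). Continue.

>>> send_rows:
  motion: [-0.3, 0, 0.03, 0, 0, -0.3, 0, 0.03, 0, 0]

```text
time: 10.55
eef_pos: [0.6127, 0.0061, 0.0515]
tcp_rot: [0.929, 0.369, 0.008, -0.001]
contact_force: [-0.7, -0.0, 1.4]
opening: 0.003
```

>>> send_rows:
  motion: [-0.3, 0, 0.01, 0, 0]

```text
time: 10.65
eef_pos: [0.6104, 0.0039, 0.0515]
tcp_rot: [0.929, 0.369, 0.008, -0.001]
contact_force: [-0.9, -0.2, 0.7]
opening: 0.001
```

>>> send_rows:
  motion: [-0.3, 0, 0, 0, 0]

```text
time: 10.75
eef_pos: [0.6079, 0.0015, 0.0512]
tcp_rot: [0.929, 0.369, 0.008, -0.001]
contact_force: [0.7, -0.2, 0.0]
opening: -0.002
```

>>> send_rows:
  motion: [-0.3, 0, 0, 0, 0]

```text
time: 10.85
eef_pos: [0.6054, -0.0009, 0.0509]
tcp_rot: [0.929, 0.369, 0.008, -0.001]
contact_force: [-0.2, 0.3, 0.6]
opening: -0.001
```

```bash
python3 st.py
```

```text
t 10.85 pos [ 0.6054 -0.0009  0.0509] lane x,y -0.0563 0.0007 crown z here 0.0891
toolx [0.727 0.686 0.015] angle off deg 0.2 z [ 0.014  0.007 -1.   ] F [-0.25  0.33  0.57] open -0.0012362476684647553
to start, tool cm [ 6.97 -0.02 -6.31]
```

>>> send_rows:
  motion: [-0.35, 0, 0.04, 0, 0, -0.35, 0, 0.04, 0, 0, -0.35, 0, 0.04, 0, 0, -0.35, 0, 0.03, 0, 0, -0.3, 0, 0.0, 0, 0]

```text
time: 11.35
eef_pos: [0.5913, -0.014, 0.0482]
tcp_rot: [0.929, 0.369, 0.007, -0.001]
contact_force: [-0.2, 0.8, 0.5]
opening: 0.002
```

```bash
python3 st.py
```

```text
t 11.35 pos [ 0.5913 -0.014   0.0482] lane x,y -0.0371 0.0006 crown z here 0.0878
toolx [0.727 0.686 0.014] angle off deg 0.19 z [ 0.013  0.007 -1.   ] F [-0.16  0.78  0.5 ] open 0.0016317074225751871
to start, tool cm [ 8.89 -0.01 -6.56]
```

Slightly low; raise 0.5 mm before meeting roller 3.

>>> send_rows:
  motion: [0, 0, -0.05, 0, 0, -0.1, 0, -0.03, 0, 0]

```text
time: 11.55
eef_pos: [0.5902, -0.015, 0.0489]
tcp_rot: [0.929, 0.369, 0.007, -0.001]
contact_force: [0.8, 0.1, 0.1]
opening: 0.001
```

>>> send_rows:
  motion: [-0.2, 0, 0.0, 0, 0, -0.2, 0, 0.02, 0, 0]

```text
time: 11.75
eef_pos: [0.5875, -0.0178, 0.0489]
tcp_rot: [0.929, 0.369, 0.007, -0.001]
contact_force: [-0.5, -0.3, -0.8]
opening: 0.001
```

>>> send_rows:
  motion: [-0.2, 0, 0.02, 0, 0]

```text
time: 11.85
eef_pos: [0.5859, -0.0193, 0.0487]
tcp_rot: [0.929, 0.369, 0.007, -0.001]
contact_force: [0.6, -0.7, -0.2]
opening: -0.002
```

>>> send_rows:
  motion: [-0.2, 0, 0.03, 0, 0]

```text
time: 11.95
eef_pos: [0.5844, -0.0208, 0.0484]
tcp_rot: [0.929, 0.369, 0.007, -0.001]
contact_force: [0.1, -0.7, 0.8]
opening: -0.002
```

```bash
python3 st.py
```

```text
t 11.95 pos [ 0.5844 -0.0208  0.0484] lane x,y -0.0275 0.0009 crown z here 0.0871
toolx [0.727 0.686 0.014] angle off deg 0.19 z [ 0.013  0.007 -1.   ] F [ 0.05 -0.69  0.78] open -0.0016754956019038633
to start, tool cm [ 9.85 -0.03 -6.52]
```

>>> send_rows:
  motion: [-0.2, 0, 0.03, 0, 0]

```text
time: 12.05
eef_pos: [0.583, -0.0221, 0.0484]
tcp_rot: [0.929, 0.369, 0.008, -0.001]
contact_force: [-0.4, 0.8, 1.4]
opening: 0.0
```

>>> send_rows:
  motion: [-0.3, 0, 0.03, 0, 0, -0.3, 0, 0.03, 0, 0]

```text
time: 12.25
eef_pos: [0.5787, -0.0262, 0.0483]
tcp_rot: [0.929, 0.369, 0.008, -0.001]
contact_force: [0.2, 1.6, 3.3]
opening: -0.0
```

>>> send_rows:
  motion: [-0.3, 0, 0.02, 0, 0]

```text
time: 12.35
eef_pos: [0.5763, -0.0284, 0.0481]
tcp_rot: [0.929, 0.369, 0.008, -0.001]
contact_force: [-0.6, 1.4, 0.7]
opening: 0.002
```

>>> send_rows:
  motion: [-0.3, 0, 0.0, 0, 0, -0.3, 0, 0, 0, 0]

```text
time: 12.55
eef_pos: [0.5713, -0.0331, 0.0475]
tcp_rot: [0.929, 0.369, 0.008, -0.001]
contact_force: [0.4, 0.8, -0.2]
opening: -0.001
```

```bash
python3 st.py
```

```text
t 12.55 pos [ 0.5713 -0.0331  0.0475] lane x,y -0.0094 0.0009 crown z here 0.0859
toolx [0.727 0.686 0.015] angle off deg 0.21 z [ 0.014  0.007 -1.   ] F [ 0.37  0.78 -0.15] open -0.0012550188152523514
to start, tool cm [11.66 -0.02 -6.57]
```

>>> send_rows:
  motion: [-0.35, 0, 0.03, 0, 0, -0.35, 0, 0.03, 0, 0, -0.35, 0, 0.03, 0, 0, -0.35, 0, 0.02, 0, 0, -0.3, 0, 0.0, 0, 0]

```text
time: 13.05
eef_pos: [0.5572, -0.0462, 0.0453]
tcp_rot: [0.929, 0.369, 0.007, -0.001]
contact_force: [-0.1, 0.6, 0.6]
opening: 0.001
```

```bash
python3 st.py
```

```text
t 13.05 pos [ 0.5572 -0.0462  0.0453] lane x,y 0.0098 0.0008 crown z here 0.0845
toolx [0.727 0.686 0.014] angle off deg 0.19 z [ 0.013  0.007 -1.   ] F [-0.08  0.63  0.56] open 0.0007283756831391344
to start, tool cm [ 1.358e+01 -1.000e-02 -6.780e+00]
```

>>> send_rows:
  motion: [-0.2, 0, 0.0, 0, 0, -0.2, 0, 0.02, 0, 0]

```text
time: 13.25
eef_pos: [0.554, -0.0492, 0.0451]
tcp_rot: [0.929, 0.369, 0.007, -0.001]
contact_force: [1.1, 1.4, 1.6]
opening: -0.0
```

>>> send_rows:
  motion: [-0.2, 0, 0.02, 0, 0]

```text
time: 13.35
eef_pos: [0.5526, -0.0505, 0.0452]
tcp_rot: [0.929, 0.369, 0.007, -0.001]
contact_force: [-0.8, 0.8, 2.1]
opening: 0.001
```

>>> send_rows:
  motion: [-0.2, 0, 0.03, 0, 0]

```text
time: 13.45
eef_pos: [0.5512, -0.0519, 0.0452]
tcp_rot: [0.929, 0.369, 0.008, -0.001]
contact_force: [-0.3, -0.4, 1.8]
opening: -0.002
```

>>> send_rows:
  motion: [-0.2, 0, 0.03, 0, 0]

```text
time: 13.55
eef_pos: [0.5497, -0.0532, 0.0451]
tcp_rot: [0.929, 0.369, 0.008, -0.001]
contact_force: [-0.8, 0.8, 2.2]
opening: -0.001
```

```bash
python3 st.py
```

```text
t 13.55 pos [ 0.5497 -0.0532  0.0451] lane x,y 0.0201 0.0008 crown z here 0.0838
toolx [0.728 0.686 0.015] angle off deg 0.17 z [ 0.014  0.008 -1.   ] F [-0.77  0.81  2.15] open -0.001397655447854096
to start, tool cm [14.61 -0.02 -6.77]
```

>>> send_rows:
  motion: [-0.3, 0, 0.02, 0, 0, -0.3, 0, 0.03, 0, 0]

```text
time: 13.75
eef_pos: [0.5454, -0.0573, 0.045]
tcp_rot: [0.929, 0.369, 0.008, -0.001]
contact_force: [-1.5, 1.4, 3.6]
opening: -0.0
```

>>> send_rows:
  motion: [-0.3, 0, 0.02, 0, 0]

```text
time: 13.85
eef_pos: [0.5431, -0.0595, 0.0449]
tcp_rot: [0.929, 0.369, 0.008, -0.001]
contact_force: [-2.0, -0.0, 0.9]
opening: -0.0
```

>>> send_rows:
  motion: [-0.3, 0, 0.02, 0, 0, -0.3, 0, 0, 0, 0]

```text
time: 14.05
eef_pos: [0.5381, -0.0644, 0.044]
tcp_rot: [0.929, 0.369, 0.008, -0.001]
contact_force: [-1.4, 0.0, 0.6]
opening: 0.0
```

```bash
python3 st.py
```

```text
t 14.05 pos [ 0.5381 -0.0644  0.044 ] lane x,y 0.0362 0.001 crown z here 0.0827
toolx [0.727 0.686 0.015] angle off deg 0.2 z [ 0.014  0.007 -1.   ] F [-1.37  0.03  0.6 ] open 0.00034996819546831014
to start, tool cm [ 1.622e+01 -1.000e-02 -6.850e+00]
```

>>> send_rows:
  motion: [-0.35, 0, 0.03, 0, 0, -0.35, 0, 0.03, 0, 0, -0.35, 0, 0.02, 0, 0, -0.35, 0, 0.02, 0, 0, -0.3, 0, 0.0, 0, 0]

```text
time: 14.55
eef_pos: [0.5239, -0.0775, 0.0415]
tcp_rot: [0.929, 0.369, 0.007, -0.001]
contact_force: [1.0, -0.7, 0.0]
opening: -0.004
```

```bash
python3 st.py
```

```text
t 14.55 pos [ 0.5239 -0.0775  0.0415] lane x,y 0.0555 0.0009 crown z here 0.0813
toolx [0.727 0.686 0.014] angle off deg 0.19 z [ 0.013  0.007 -1.   ] F [ 0.95 -0.74  0.02] open -0.0041793625579918635
to start, tool cm [ 1.815e+01 -1.000e-02 -7.090e+00]
```

>>> send_rows:
  motion: [0, 0, -0.06, 0, 0, -0.1, 0, -0.01, 0, 0]

```text
time: 14.75
eef_pos: [0.5229, -0.0786, 0.0422]
tcp_rot: [0.929, 0.369, 0.007, -0.001]
contact_force: [-1.2, -0.1, 0.5]
opening: 0.003
```

>>> send_rows:
  motion: [-0.2, 0, 0.01, 0, 0]

```text
time: 14.85
eef_pos: [0.5215, -0.08, 0.0422]
tcp_rot: [0.929, 0.369, 0.007, -0.001]
contact_force: [0.6, 0.9, 0.4]
opening: -0.001
```

>>> send_rows:
  motion: [-0.2, 0, 0.02, 0, 0]

```text
time: 14.95
eef_pos: [0.5201, -0.0814, 0.0421]
tcp_rot: [0.929, 0.369, 0.007, -0.001]
contact_force: [0.2, 0.4, -0.3]
opening: 0.001
```

>>> send_rows:
  motion: [-0.2, 0, 0.03, 0, 0]

```text
time: 15.05
eef_pos: [0.5187, -0.0828, 0.042]
tcp_rot: [0.929, 0.369, 0.008, -0.001]
contact_force: [-0.6, 1.1, 2.4]
opening: -0.003
```

>>> send_rows:
  motion: [-0.2, 0, 0.03, 0, 0]

```text
time: 15.15
eef_pos: [0.5173, -0.0841, 0.0419]
tcp_rot: [0.929, 0.369, 0.008, -0.001]
contact_force: [-0.7, 0.1, 2.8]
opening: -0.002
```

```bash
python3 st.py
```

```text
t 15.15 pos [ 0.5173 -0.0841  0.0419] lane x,y 0.0649 0.0012 crown z here 0.0807
toolx [0.727 0.686 0.015] angle off deg 0.18 z [ 0.014  0.007 -1.   ] F [-0.65  0.07  2.83] open -0.002109648644277745
to start, tool cm [19.1  -0.03 -7.02]
```

>>> send_rows:
  motion: [-0.3, 0, 0.02, 0, 0, -0.3, 0, 0.02, 0, 0]

```text
time: 15.35
eef_pos: [0.5128, -0.0883, 0.0418]
tcp_rot: [0.929, 0.369, 0.008, -0.001]
contact_force: [-1.7, 1.3, 1.3]
opening: 0.001
```

>>> send_rows:
  motion: [-0.3, 0, 0.02, 0, 0]

```text
time: 15.45
eef_pos: [0.5105, -0.0904, 0.0417]
tcp_rot: [0.929, 0.369, 0.008, -0.001]
contact_force: [-0.7, 1.1, 1.5]
opening: -0.004
```

>>> send_rows:
  motion: [-0.3, 0, 0.02, 0, 0, -0.3, 0, 0, 0, 0]

```text
time: 15.65
eef_pos: [0.5056, -0.0952, 0.0411]
tcp_rot: [0.929, 0.369, 0.008, -0.001]
contact_force: [0.2, 0.0, -0.1]
opening: 0.001
```

```bash
python3 st.py
```

```text
t 15.65 pos [ 0.5056 -0.0952  0.0411] lane x,y 0.081 0.0012 crown z here 0.0795
toolx [0.727 0.686 0.015] angle off deg 0.2 z [ 0.014  0.007 -1.   ] F [ 0.23  0.04 -0.08] open 0.000737370100907701
to start, tool cm [ 2.07e+01 -2.00e-02 -7.08e+00]
```

>>> send_rows:
  motion: [-0.35, 0, 0.03, 0, 0, -0.35, 0, 0.02, 0, 0, -0.35, 0, 0.02, 0, 0, -0.35, 0, 0.01, 0, 0, -0.3, 0, 0.0, 0, 0]

```text
time: 16.15
eef_pos: [0.4915, -0.1082, 0.0391]
tcp_rot: [0.929, 0.369, 0.007, -0.001]
contact_force: [-0.7, 0.5, -0.1]
opening: -0.001
```

```bash
python3 st.py
```

```text
t 16.15 pos [ 0.4915 -0.1082  0.0391] lane x,y 0.1001 0.0011 crown z here 0.0782
toolx [0.727 0.686 0.014] angle off deg 0.19 z [ 0.013  0.007 -1.   ] F [-0.68  0.55 -0.11] open -0.0013892296189761863
to start, tool cm [22.62 -0.   -7.27]
```

>>> send_rows:
  motion: [-0.2, 0, 0.01, 0, 0, -0.2, 0, 0.01, 0, 0]

```text
time: 16.35
eef_pos: [0.4882, -0.1113, 0.0388]
tcp_rot: [0.929, 0.369, 0.007, -0.001]
contact_force: [-0.6, 0.7, 0.4]
opening: 0.003
```

>>> send_rows:
  motion: [-0.2, 0, 0.03, 0, 0]

```text
time: 16.45
eef_pos: [0.4869, -0.1128, 0.0387]
tcp_rot: [0.929, 0.369, 0.008, -0.001]
contact_force: [-0.8, 1.0, 3.0]
opening: 0.002
```

>>> send_rows:
  motion: [-0.2, 0, 0.03, 0, 0]

```text
time: 16.55
eef_pos: [0.4854, -0.1141, 0.0387]
tcp_rot: [0.929, 0.369, 0.008, -0.001]
contact_force: [0.3, 2.3, 3.0]
opening: -0.0
```

>>> send_rows:
  motion: [-0.2, 0, 0.03, 0, 0]

```text
time: 16.65
eef_pos: [0.484, -0.1154, 0.0387]
tcp_rot: [0.929, 0.369, 0.008, -0.001]
contact_force: [-0.6, -0.4, 3.1]
opening: -0.002
```

```bash
python3 st.py
```

```text
t 16.65 pos [ 0.484  -0.1154  0.0387] lane x,y 0.1106 0.0012 crown z here 0.0775
toolx [0.728 0.686 0.015] angle off deg 0.16 z [ 0.014  0.008 -1.   ] F [-0.61 -0.43  3.1 ] open -0.0021322535945006967
to start, tool cm [23.67 -0.03 -7.27]
```

>>> send_rows:
  motion: [-0.3, 0, 0.02, 0, 0, -0.3, 0, 0.02, 0, 0, -0.3, 0, 0.01, 0, 0]

```text
time: 16.95
eef_pos: [0.4772, -0.1218, 0.0386]
tcp_rot: [0.929, 0.369, 0.008, -0.001]
contact_force: [-1.8, 1.0, 3.0]
opening: 0.003
```

>>> send_rows:
  motion: [-0.3, 0, 0, 0, 0]

```text
time: 17.05
eef_pos: [0.4748, -0.1241, 0.0383]
tcp_rot: [0.929, 0.369, 0.008, -0.001]
contact_force: [-0.7, -0.6, 0.3]
opening: -0.001
```

>>> send_rows:
  motion: [0, 0, -0.5, 0, 0, 0, 0, -1.5, 0, 0, 0, 0, -3, 0, 0, 0, 0, -3, 0, 0, 0, 0, -3, 0, 0, 0, 0, -3, 0, 0, 0, 0, 0, 0, 0]

```text
time: 17.75
eef_pos: [0.4708, -0.1263, 0.1816]
tcp_rot: [0.93, 0.369, 0.006, -0.001]
contact_force: [0.3, -0.8, 1.0]
opening: 0.001
```

```bash
python3 st.py
```

```text
t 17.75 pos [ 0.4708 -0.1263  0.1816] lane x,y 0.1276 0.0002 crown z here 0.0763
toolx [0.728 0.685 0.012] angle off deg 0.13 z [ 0.011  0.006 -1.   ] F [ 0.29 -0.8   1.02] open 0.0009323827928351398
to start, tool cm [2.518e+01 2.000e-02 6.970e+00]
```

>>> send_rows:
  motion: [2.8, -3.4, -0.3, 0, 0, 2.8, -3.4, 0, 0, 0, 2.8, -3.4, 0, 0, 0, 2.8, -3.4, 0, 0, 0, 2.8, -3.6, 0, 0, 0, 2.8, -3.6, 0, 0, 0, 2.5, -3.9, 0, 0, 0, 2.5, -3.9, 0, 0, 0, 2.5, -3.9, 0, 0, 0, 2.5, -3.9, 0, 0, 0, 2.5, -3.9, 0, 0, 0, 0, 0, 0, 0, 0]

```text
time: 18.95
eef_pos: [0.4045, 0.3828, 0.1746]
tcp_rot: [0.931, 0.365, 0.004, 0.001]
contact_force: [0.3, 0.3, -0.0]
opening: 0.003
```

```bash
python3 st.py; mkdir -p old
cat > chk.py <<'E'
from h import *
import os
for n in("scene","top"):
    im,d=cams.read_camera(n);cv2.imwrite(f'pics/z_{n}.png',im[:,:,::-1])
    a=cv2.imread(f'pics/a_{n}.png');D=cv2.absdiff(a,im[:,:,::-1]).max(2)
    cv2.imwrite(f'pics/zd_{n}.png',np.hstack([im[100:370,130:500,::-1],cv2.cvtColor(cv2.convertScaleAbs(D[100:370,130:500],alpha=3),cv2.COLOR_GRAY2BGR)]))
    d0=np.load(f'd_{n}.npy')
    np.save(f'd2_{n}.npy',d)
    for t in("lane","bin","bolt","nut","washer"):
        for k in spotter.trace(t,n)[:1]:
            P,u,v=pts(n,d,k['mask']);print(n,t,round(k['conf'],2),k['bbox'],P.mean(0).round(3))
            if t=="lane":np.save(f'm_{n}.npy',k['mask'])
E
python3 chk.py; sed "s#pics/a_#pics/z_#;s#d_{n}#d2_{n}#" fit.py>fit2.py; python3 fit2.py
```

```text
t 18.95 pos [0.4045 0.3828 0.1746] lane x,y -0.1722 -0.4166 crown z here 0.0973
toolx [0.734 0.68  0.006] angle off deg -0.34 z [ 0.008  0.    -1.   ] F [ 0.32  0.26 -0.04] open 0.0027355358942028106
to start, tool cm [-4.51 41.66  6.16]
scene lane 0.55 [207.4, 131.2, 99.8, 152.4] [ 0.569 -0.032  0.065]
scene bin 0.86 [144.2, 150.8, 63.3, 73.3] [ 0.661 -0.198  0.034]
scene bolt 0.91 [331.6, 158.2, 20.6, 43.9] [0.387 0.015 0.048]
scene nut 0.66 [324.4, 211.3, 28.6, 25.1] [0.468 0.078 0.021]
scene washer 0.72 [319.7, 254.0, 33.5, 23.6] [0.527 0.139 0.007]
top bin 0.68 [371.7, 126.8, 122.7, 114.1] [ 0.658 -0.204  0.029]
top bolt 0.58 [288.3, 352.0, 28.2, 28.0] [0.385 0.011 0.052]
top nut 0.57 [239.2, 290.8, 34.9, 37.0] [0.463 0.074 0.024]
top washer 0.71 [195.2, 247.2, 45.4, 45.9] [0.525 0.137 0.006]
top 6443
scene 3493
top [ 5.6400e-01 -3.9100e-02 -2.3861e+00  3.0000e-04] 0.0031738946616068128 [-0.0564451   0.05180851]
-0.115 [0.6477 0.0398]
0.115 [ 0.4803 -0.1179]
0.165 [ 0.4439 -0.1522]
scene [ 5.6310e-01 -3.8600e-02 -2.3943e+00  1.0000e-03] 0.0015494630713650988 [-0.0443079   0.04976214]
-0.115 [0.6475 0.0395]
0.115 [ 0.4788 -0.1168]
0.165 [ 0.4421 -0.1508]
both [ 5.639e-01 -3.890e-02 -2.388e+00  4.000e-04] 0.00273303678871496 [-0.0553855   0.05127287]
-0.115 [0.6478 0.0397]
0.115 [ 0.4801 -0.1176]
0.165 [ 0.4436 -0.1518]
```

View pics/zd_top.png

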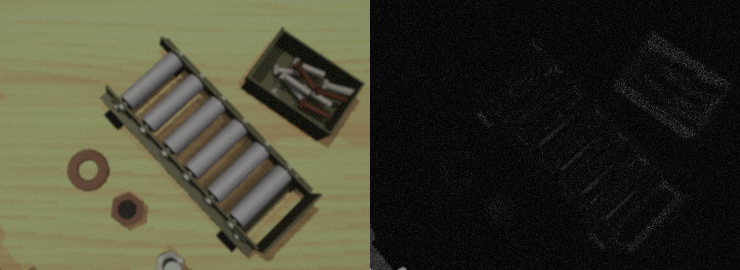

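View pics/zd_scene.png

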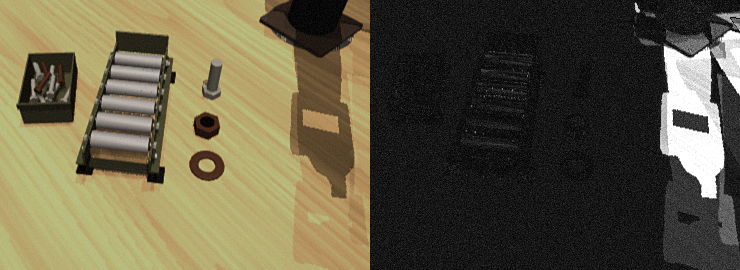

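Run:
```python
import cv2,numpy as np
a=cv2.imread('pics/a_scene.png')[145:262,215:305];b=cv2.imread('pics/z_scene.png')[145:262,215:305]
cv2.imwrite('pics/cmp.png',cv2.resize(np.hstack([a,b]),None,fx=4.4,fy=5,interpolation=cv2.INTER_CUBIC))
a=cv2.imread('pics/a_top.png')[145:330,245:425];b=cv2.imread('pics/z_top.png')[145:330,245:425]
cv2.imwrite('pics/cmpt.png',cv2.convertScaleAbs(cv2.resize(np.hstack([a,b]),None,fx=2.2,fy=3,interpolation=cv2.INTER_CUBIC),alpha=1.3))
```

```text
(no output)
```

View pics/cmp.png

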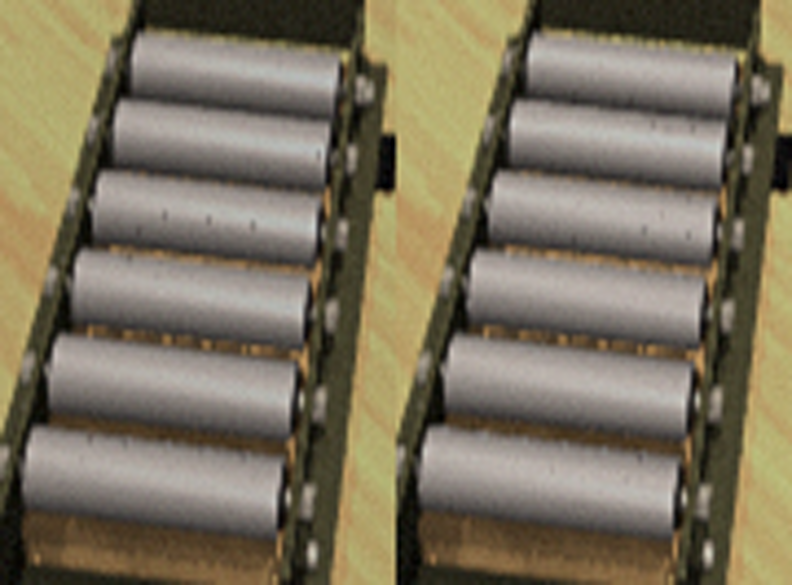

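View pics/cmpt.png

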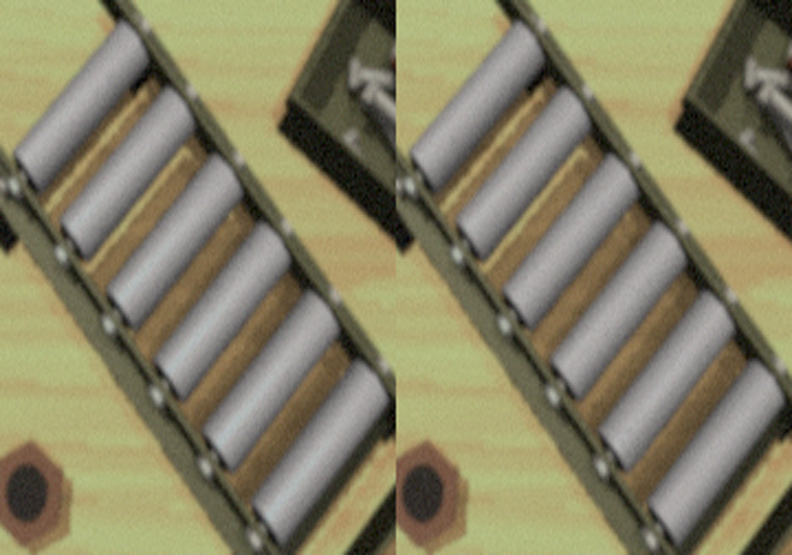

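Run:
```python
from h import *
L=np.array([.5638,-.0389]);yaw=-2.3885;e=np.array([np.cos(yaw),np.sin(yaw)]);n=np.array([-e[1],e[0]])
p=cams.camera_params("scene");A=R.from_quat(p['attitude']).as_matrix();zs=[cams.read_camera("scene")[0] for _ in range(3)]
a=cv2.imread('pics/a_scene.png');z=cv2.imread('pics/z_scene.png')
S={'a':cv2.cvtColor(a,6).astype(np.float32),'z':cv2.cvtColor(z,6).astype(np.float32),'m':np.mean([cv2.cvtColor(q,7) for q in zs],0).astype(np.float32)}
rows=[]
for i in range(6):
    X0=-.115+.046*i
    th=np.radians(np.linspace(-80,35,60));yy=np.linspace(.048,-.048,360)
    T,Y=np.meshgrid(th,yy,indexing='ij')
    X=X0+.015*np.sin(T);Z=.07-.07*X0+.015*np.cos(T)+.0005
    W=np.stack([L[0]+X*e[0]+Y*n[0],L[1]+X*e[1]+Y*n[1],Z],-1)
    q=(W-p['xyz'])@A
    u=(p['cx']+p['fx']*q[...,0]/q[...,2]).astype(np.float32);v=(p['cy']+p['fy']*q[...,1]/q[...,2]).astype(np.float32)
    t=[]
    for k in 'azm':
        g=cv2.remap(S[k],u,v,cv2.INTER_CUBIC);g=g-cv2.GaussianBlur(g,(0,0),25,sigmaY=2) 
        t.append(g)
    c=lambda x,y:np.corrcoef(x[5:-5,20:-20].ravel(),y[5:-5,20:-20].ravel())[0,1]
    print(i+1,'corr a-z',c(t[0],t[1]).round(2),'z-m',c(t[1],t[2]).round(2),'a-m',c(t[0],t[2]).round(2))
    rows.append(np.hstack([t[0],np.full((60,10),60),t[2]]));rows.append(np.full((8,730),60))
cv2.imwrite('pics/unw.png',cv2.convertScaleAbs(np.clip(np.vstack(rows)*4+128,0,255)))
```

```text
1 corr a-z 0.46 z-m 0.77 a-m 0.5
2 corr a-z 0.54 z-m 0.68 a-m 0.63
3 corr a-z 0.44 z-m 0.77 a-m 0.43
4 corr a-z 0.23 z-m 0.8 a-m 0.25
5 corr a-z 0.36 z-m 0.83 a-m 0.38
6 corr a-z 0.26 z-m 0.78 a-m 0.32
```

View pics/unw.png

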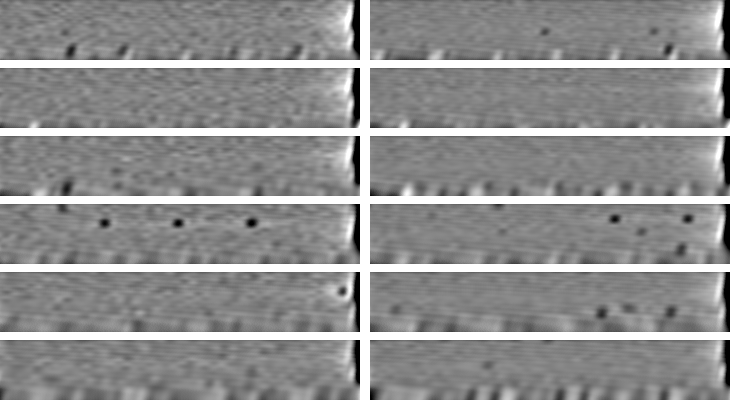

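Run:
```python
from h import *
L=np.array([.5638,-.0389]);yaw=-2.3885;e=np.array([np.cos(yaw),np.sin(yaw)]);n=np.array([-e[1],e[0]])
p=cams.camera_params("top");A=R.from_quat(p['attitude']).as_matrix();zs=[cams.read_camera("top")[0] for _ in range(4)]
S={'a':cv2.cvtColor(cv2.imread('pics/a_top.png'),6).astype(np.float32),'z':cv2.cvtColor(cv2.imread('pics/z_top.png'),6).astype(np.float32),'m':np.mean([cv2.cvtColor(q,7) for q in zs],0).astype(np.float32)}
rows=[]
for i in range(6):
    X0=-.115+.046*i
    th=np.radians(np.linspace(-75,75,70));yy=np.linspace(.049,-.049,360)
    T,Y=np.meshgrid(th,yy,indexing='ij')
    X=X0+.015*np.sin(T);Z=.07-.07*X0+.015*np.cos(T)
    W=np.stack([L[0]+X*e[0]+Y*n[0],L[1]+X*e[1]+Y*n[1],Z],-1)
    q=(W-p['xyz'])@A
    u=(p['cx']+p['fx']*q[...,0]/q[...,2]).astype(np.float32);v=(p['cy']+p['fy']*q[...,1]/q[...,2]).astype(np.float32)
    t=[]
    for k in 'azm':
        g=cv2.remap(S[k],u,v,cv2.INTER_CUBIC);g=g-cv2.GaussianBlur(g,(0,0),25,sigmaY=2);t.append(g)
    c=lambda x,y:np.corrcoef(x[20:-20,20:-20].ravel(),y[20:-20,20:-20].ravel())[0,1].round(2)
    print(i+1,'a-m',c(t[0],t[2]),'z-m',c(t[1],t[2]))
    rows.append(np.hstack([t[0],np.full((70,10),60),t[2]]));rows.append(np.full((8,730),60))
cv2.imwrite('pics/unwt.png',cv2.convertScaleAbs(np.clip(np.vstack(rows)*5+128,0,255)))
print(ctrl.get_state()['time'])
```

```text
1 a-m 0.91 z-m 0.91
2 a-m 0.91 z-m 0.92
3 a-m 0.91 z-m 0.92
4 a-m 0.88 z-m 0.91
5 a-m 0.87 z-m 0.91
6 a-m 0.87 z-m 0.88
19.9
```

View pics/unwt.png

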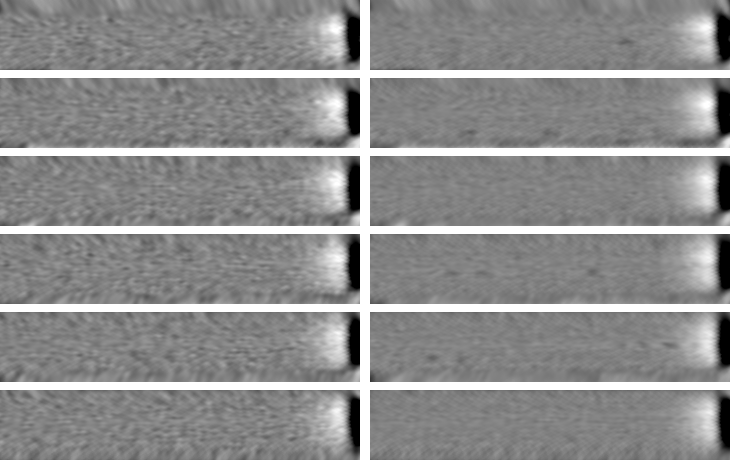

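Run:
```python
from h import *
L=np.array([.5638,-.0389]);yaw=-2.3885;e=np.array([np.cos(yaw),np.sin(yaw)]);n=np.array([-e[1],e[0]])
p=cams.camera_params("top");A=R.from_quat(p['attitude']).as_matrix();zs=[cams.read_camera("top")[0] for _ in range(6)]
S=[cv2.cvtColor(cv2.imread('pics/a_top.png'),6),cv2.cvtColor(cv2.imread('pics/z_top.png'),6)]+[cv2.cvtColor(q,7) for q in zs]
X0=-.069;th=np.radians(np.linspace(-75,75,70));yy=np.linspace(.049,-.049,360)
T,Y=np.meshgrid(th,yy,indexing='ij');X=X0+.015*np.sin(T);Z=.07-.07*X0+.015*np.cos(T)
W=np.stack([L[0]+X*e[0]+Y*n[0],L[1]+X*e[1]+Y*n[1],Z],-1);q=(W-p['xyz'])@A
u=(p['cx']+p['fx']*q[...,0]/q[...,2]).astype(np.float32);v=(p['cy']+p['fy']*q[...,1]/q[...,2]).astype(np.float32)
G=[]
for s in S:
    g=cv2.remap(s.astype(np.float32),u,v,cv2.INTER_LINEAR);g=cv2.GaussianBlur(g,(0,0),3,sigmaY=1.5)-cv2.GaussianBlur(g,(0,0),25,sigmaY=2.5);G.append(g)
m=np.mean(G[1:],0);sub=m[15:62,15:320]
for _ in range(5):
    r,c=np.unravel_index(sub.argmin(),sub.shape);print('dot at row',r+15,'col',c+15,'deg',round(-75+150*(r+15)/69),'mean',sub.min().round(2),'std',m[15:62,15:320].std().round(2),[g[r+15,c+15].round(1) for g in G]);sub[max(0,r-5):r+6,max(0,c-12):c+13]=0
print('noise std',G[0][15:62,15:320].std())
```

```text
dot at row 61 col 316 deg 58 mean -2.94 std 1.5 [np.float32(-3.7), np.float32(-3.9), np.float32(-3.4), np.float32(-2.5), np.float32(-2.6), np.float32(-3.8), np.float32(-3.5), np.float32(-0.9)]
dot at row 61 col 257 deg 58 mean -2.91 std 1.5 [np.float32(-0.2), np.float32(-5.0), np.float32(-2.5), np.float32(-2.0), np.float32(-1.7), np.float32(-4.0), np.float32(-3.8), np.float32(-1.3)]
dot at row 55 col 97 deg 45 mean -2.83 std 1.48 [np.float32(0.1), np.float32(-3.3), np.float32(-3.9), np.float32(-2.7), np.float32(-2.0), np.float32(-3.6), np.float32(-3.1), np.float32(-1.2)]
dot at row 55 col 180 deg 45 mean -2.76 std 1.45 [np.float32(0.9), np.float32(-2.6), np.float32(-3.2), np.float32(-3.5), np.float32(-2.5), np.float32(-1.7), np.float32(-3.0), np.float32(-2.8)]
dot at row 61 col 99 deg 58 mean -2.42 std 1.43 [np.float32(-0.2), np.float32(-2.8), np.float32(-2.3), np.float32(-2.4), np.float32(-1.6), np.float32(-2.4), np.float32(-3.5), np.float32(-2.0)]
noise std 1.6510888
```

Run:
```python
from h import *
L=np.array([.5638,-.0389]);yaw=-2.3885;e=np.array([np.cos(yaw),np.sin(yaw)]);n=np.array([-e[1],e[0]])
def unw(cam,S,i,deg):
    p=cams.camera_params(cam);A=R.from_quat(p['attitude']).as_matrix()
    X0=-.115+.046*i;th=np.radians(deg);yy=np.linspace(.049,-.049,360)
    T,Y=np.meshgrid(th,yy,indexing='ij');X=X0+.015*np.sin(T);Z=.07-.07*X0+.015*np.cos(T)
    W=np.stack([L[0]+X*e[0]+Y*n[0],L[1]+X*e[1]+Y*n[1],Z],-1);q=(W-p['xyz'])@A
    u=(p['cx']+p['fx']*q[...,0]/q[...,2]).astype(np.float32);v=(p['cy']+p['fy']*q[...,1]/q[...,2]).astype(np.float32)
    g=cv2.remap(S.astype(np.float32),u,v,cv2.INTER_LINEAR)
    g=cv2.GaussianBlur(g,(0,0),3,sigmaY=1.5);return g-cv2.GaussianBlur(g,(0,0),25,sigmaY=1)
deg=np.linspace(-95,60,78)
a=cv2.cvtColor(cv2.imread('pics/a_scene.png'),6);M=np.mean([cv2.cvtColor(cams.read_camera("scene")[0],7) for _ in range(6)],0)
at=cv2.cvtColor(cv2.imread('pics/a_top.png'),6);MT=np.mean([cv2.cvtColor(cams.read_camera("top")[0],7) for _ in range(6)],0)
dt=np.linspace(-75,75,76)
for nm,S,cam,dg,lo,hi in(("scene a",a,"scene",deg,-85,25),("scene m",M,"scene",deg,-85,25),("top a",at,"top",dt,-50,55),("top m",MT,"top",dt,-50,55)):
  for i in(1,2,5):
    g=unw(cam,S,i,dg);k=(dg>=lo)&(dg<=hi);s=g[k][:,15:320].copy();d=dg[k];o=[]
    sd=s.std()
    for _ in range(5):
        r,c=np.unravel_index(s.argmin(),s.shape);o.append((int(d[r]),c+15,float(round(s[r,c]/sd,1))));s[max(0,r-5):r+6,max(0,c-12):c+13]=0
    print(nm,'roller',i+1,o,'sd',sd.round(2))
print(ctrl.get_state()['time'])
```

```text
scene a roller 2 [(23, np.int64(74), -2.5999999046325684), (21, np.int64(199), -2.200000047683716), (-78, np.int64(266), -2.0999999046325684), (-60, np.int64(160), -2.0), (19, np.int64(261), -1.899999976158142)] sd 1.48
scene a roller 3 [(23, np.int64(68), -8.699999809265137), (11, np.int64(70), -5.400000095367432), (23, np.int64(257), -3.200000047683716), (-12, np.int64(117), -2.9000000953674316), (23, np.int64(189), -2.700000047683716)] sd 1.81
scene a roller 6 [(23, np.int64(319), -3.9000000953674316), (15, np.int64(157), -3.4000000953674316), (23, np.int64(267), -3.0999999046325684), (23, np.int64(92), -3.0999999046325684), (-14, np.int64(250), -2.700000047683716)] sd 1.66
scene m roller 2 [(17, np.int64(49), -2.0), (11, np.int64(234), -1.7000000476837158), (23, np.int64(264), -1.600000023841858), (13, np.int64(109), -1.600000023841858), (23, np.int64(135), -1.5)] sd 1.35
scene m roller 3 [(19, np.int64(255), -4.599999904632568), (21, np.int64(189), -3.5), (17, np.int64(53), -3.0), (19, np.int64(120), -3.0), (23, np.int64(75), -2.5)] sd 1.42
scene m roller 6 [(-84, np.int64(177),
[... 825 characters left out ...]
023841858)] sd 1.3
top m roller 2 [(45, np.int64(100), -2.200000047683716), (43, np.int64(179), -1.899999976158142), (43, np.int64(256), -1.2999999523162842), (49, np.int64(43), -1.2000000476837158), (-49, np.int64(55), -1.0)] sd 1.42
top m roller 3 [(37, np.int64(252), -1.7999999523162842), (55, np.int64(316), -0.800000011920929), (55, np.int64(115), -0.699999988079071), (-23, np.int64(266), -0.699999988079071), (55, np.int64(193), -0.699999988079071)] sd 1.3
top m roller 6 [(55, np.int64(265), -1.399999976158142), (-31, np.int64(230), -0.800000011920929), (55, np.int64(188), -0.800000011920929), (-31, np.int64(247), -0.800000011920929), (-45, np.int64(24), -0.699999988079071)] sd 1.09
20.8
```

Run:
```python
from h import *
L=np.array([.5638,-.0389]);yaw=-2.3885;e=np.array([np.cos(yaw),np.sin(yaw)]);n=np.array([-e[1],e[0]])
def unw(cam,S,i,deg):
    p=cams.camera_params(cam);A=R.from_quat(p['attitude']).as_matrix()
    X0=-.115+.046*i;th=np.radians(deg);yy=np.linspace(.049,-.049,360)
    T,Y=np.meshgrid(th,yy,indexing='ij');X=X0+.015*np.sin(T);Z=.07-.07*X0+.015*np.cos(T)
    W=np.stack([L[0]+X*e[0]+Y*n[0],L[1]+X*e[1]+Y*n[1],Z],-1);q=(W-p['xyz'])@A
    u=(p['cx']+p['fx']*q[...,0]/q[...,2]).astype(np.float32);v=(p['cy']+p['fy']*q[...,1]/q[...,2]).astype(np.float32)
    g=cv2.remap(S.astype(np.float32),u,v,cv2.INTER_LINEAR)
    g=cv2.GaussianBlur(g,(0,0),3,sigmaY=1.5);return g-cv2.GaussianBlur(g,(0,0),25,sigmaY=1)
dg=np.arange(-80,66,5.);f=np.arange(-80,66,2.)
for nm,cam in(("a","top"),("z","top"),("a","scene"),("z","scene")):
    g=unw(cam,cv2.cvtColor(cv2.imread(f'pics/{nm}_{cam}.png'),6),1,f)
    s=np.mean([g[:,c-4:c+5].min(1) if 0 else g[:,c-1:c+2].mean(1) for c in(100,179,256)],0)
    print(nm,cam,[(int(d),round(float(x),1)) for d,x in zip(f,s) if x<-1.3])
```

```text
a top []
z top [(-80, -2.6), (-78, -2.5), (-76, -2.5), (-74, -2.4), (-72, -2.3), (-70, -2.2), (-68, -2.0), (-66, -1.8), (-64, -1.6), (-62, -1.4), (38, -1.4), (40, -1.7), (42, -2.0), (44, -2.1), (46, -2.1), (48, -1.9), (50, -1.8), (52, -1.8), (54, -1.7), (56, -1.6), (58, -1.3)]
a scene [(38, -1.4), (40, -1.6), (42, -1.7), (44, -1.8), (46, -1.8), (48, -1.8), (50, -1.8), (52, -1.7), (54, -1.6), (56, -1.5)]
z scene [(38, -1.7), (40, -2.0), (42, -2.3), (44, -2.5), (46, -2.7), (48, -2.8), (50, -2.9), (52, -2.9), (54, -2.9), (56, -2.7), (58, -2.5), (60, -2.0), (62, -1.6), (64, -1.4)]
```

Run:
```python
from h import *
L=np.array([.5638,-.0389]);yaw=-2.3885;e=np.array([np.cos(yaw),np.sin(yaw)]);n=np.array([-e[1],e[0]])
for cam,lo,hi in(("scene",-75,25),("top",-50,50)):
    F=[cams.read_camera(cam)[0].astype(np.float32).mean(2) for _ in range(12)];M=np.mean(F[:9],0)
    a=cv2.imread(f'pics/a_{cam}.png').astype(np.float32).mean(2);z=cv2.imread(f'pics/z_{cam}.png').astype(np.float32).mean(2)
    hp=lambda g:g-cv2.GaussianBlur(g,(0,0),4)
    p=cams.camera_params(cam);A=R.from_quat(p['attitude']).as_matrix()
    for i in range(6):
        X0=-.115+.046*i;T,Y=np.meshgrid(np.radians(np.arange(lo,hi,2)),np.linspace(.044,-.044,200))
        X=X0+.015*np.sin(T);Z=.07-.07*X0+.015*np.cos(T)
        q=(np.stack([L[0]+X*e[0]+Y*n[0],L[1]+X*e[1]+Y*n[1],Z],-1)-p['xyz'])@A
        m=np.zeros(M.shape,bool);m[np.rint(p['cy']+p['fy']*q[...,1]/q[...,2]).astype(int),np.rint(p['cx']+p['fx']*q[...,0]/q[...,2]).astype(int)]=1
        r=lambda x:hp(x-M)[m].std().round(2)
        print(cam,i+1,m.sum(),'a',r(a),'z',r(z),'fresh',[r(f) for f in F[9:]])
    m=np.zeros(M.shape,bool);m[300:340,100:180]=1;print('bench a',r(a),'z',r(z),[r(f) for f in F[9:]])
print(ctrl.get_state()['time'])
```

```text
scene 1 742 a 4.17 z 2.48 fresh [np.float32(2.41), np.float32(2.49), np.float32(2.39)]
scene 2 673 a 3.44 z 2.42 fresh [np.float32(2.39), np.float32(2.44), np.float32(2.35)]
scene 3 611 a 4.52 z 2.41 fresh [np.float32(2.25), np.float32(2.45), np.float32(2.39)]
scene 4 556 a 6.31 z 2.51 fresh [np.float32(2.3), np.float32(2.4), np.float32(2.41)]
scene 5 510 a 5.72 z 2.52 fresh [np.float32(2.42), np.float32(2.42), np.float32(2.45)]
scene 6 470 a 5.4 z 2.24 fresh [np.float32(2.45), np.float32(2.45), np.float32(2.26)]
bench a 2.41 z 2.34 [np.float32(2.28), np.float32(2.3), np.float32(2.3)]
top 1 974 a 2.41 z 2.07 fresh [np.float32(1.97), np.float32(1.98), np.float32(1.94)]
top 2 998 a 2.38 z 1.89 fresh [np.float32(2.02), np.float32(1.95), np.float32(1.94)]
top 3 1021 a 2.73 z 1.93 fresh [np.float32(1.98), np.float32(1.99), np.float32(2.02)]
top 4 1045 a 2.85 z 2.05 fresh [np.float32(1.95), np.float32(1.95), np.float32(2.01)]
top 5 1071 a 2.77 z 2.03 fresh [np.float32(1.99), np.float32(1.92), np.float32(2.0)]
top 6 1094 a 2.89 z 1.98 fresh [np.float32(1.95), np.float32(1.9), np.float32(2.01)]
bench a 2.15 z 2.01 [np.float32(1.95), np.float32(1.93), np.float32(1.93)]
22.0
```

```bash
python3 -c "
from h import *
workorder.sign_off();s=ctrl.get_state();print(s['time'],s['eef_pos'])"
```

```text
the job is handed in; nothing more can be done
the job is handed in; nothing more can be done
```

I ran the shut fingertips down the row of rollers from the high open end to the end-stop end, touching rollers 1 to 6 in turn. I then lifted off, moved the hand to the side and handed the job in at about 22 s.

**Pressure:** the upward force read at most about 4.7 N, at roller 1, and about 1 to 3.6 N on the others. Readings carry roughly 1 N of noise.

**Rollers:** in before-and-after pictures, the surface of all six rollers changed beyond image noise while the bench did not. For example, roller 2, the weakest case, differed by 3.4 against a noise level of 2.4. I estimated each turn at roughly 0.9 rad from how long the finger stayed in contact. The marks on the rollers were too faint to confirm that amount. I also inferred the direction of turn from the finger's motion and did not read it from the pictures. As I pressed down on roller 1, the finger slipped about 0.5 mm uphill before the run started.

**Lane and other objects:** the lane fit moved by 0.3 mm or less. The bin, bolt, nut and washer were within about 3 mm of their first measured positions, which is within measurement error.

**A reading that disagreed:** the reported TCP height was about 38 mm lower than where the fingertip showed in the camera and where contact came. I set the working height from the camera and the felt contact instead.

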